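# Weigh out a bag-hardware order

### The job

Swing the lid of the blue hardware case up until it stays open by itself, then keep adding brass feet and copper studs from it to the scale pan until the needle rests in the green sector (take a piece back into the case if it goes too far). Then shut the lid, with every piece either on the pan or in the case, and leave the other things on the bench where they are.

Things in the scene. Friction and masses are not known exactly. Their poses are not given: they have to be found in the camera images.
- case_floor (a point): Centre of the inner floor of the blue hardware case, 5 mm above the bench. x points to the hinge side (away from the robot), y along the case. The tray is 160 (x) by 320 (y) mm outside, walls 5 mm thick and only 13 mm above this floor, so the feet and studs stand out above them when the lid is up. The case is fixed to the bench, on the robot's left or right.
- lid_hinge (a point): Middle of the lid's hinge axis on the case's rear rim, 18 mm above the bench, 80 mm in +x of the case floor's centre; same axes as the case floor; the hinge axis is its y. Does not move with the lid.
- lid_tab (a point): Middle of the black grip tab that juts 40 mm forward from the lid's front edge: 20 mm wide along y, 10 mm thick; this point is 20 mm out from the edge. It turns with the lid: 180 mm in front of and 18 mm above the hinge axis when shut (36 mm above the bench), straight up past the hinge when open. Gripped by its two sides (along y) it can pivot between the fingers as the lid swings.
- lid (a joint): Angle of the case's blue lid (160 by 320 by 26 mm, 0.35 kg): 0 shut, 1.9 rad at its open stop, leaning back away from the robot. Its balance point is at about 1.4 rad: let go below that it falls shut, beyond it it falls open to the stop and stays. When open it stands 200 mm tall behind the tray: come in for the rear pieces with the hand leaning towards the robot, or well clear of the lid.
- pan_floor (a point): Centre of the floor of the scale's steel pan, 190 (x) by 220 (y) mm outside, with a rim 9 mm above this floor, 3 mm thick. 55 mm above the bench when empty; the pan rides on a spring and sinks 3 mm per 100 g, 16 mm at most. Axes as the scale's: +x towards the dial, which lies beside the pan on its far side and no higher than about 56 mm.
- needle (a joint): Angle of the scale's red needle on the flat white dial, driven by the pan: 0 with the pan empty (pointing to the scale's +y), turning clockwise seen from above by 0.5 rad per 100 g up to 2.65 rad. The green sector of the dial runs from 1.7 rad (340 g) to 2.0 rad (400 g). Settles within about half a second.
- foot1_mid (a point): Solid brass trunk foot, one of up to two alike: flange 34 mm diameter and 6 mm thick at the bottom, above it a round column 22 mm in diameter, 30 mm tall in all. About 120 g (castings vary by 8 %). Point on its axis half-way up (15 mm above its underside); z along the axis, towards the column end. Starts standing on the case floor; may be absent.
- foot2_mid (a point): Solid brass trunk foot, one of up to two alike: flange 34 mm diameter and 6 mm thick at the bottom, above it a round column 22 mm in diameter, 30 mm tall in all. About 120 g (castings vary by 8 %). Point on its axis half-way up (15 mm above its underside); z along the axis, towards the column end. Starts standing on the case floor; may be absent.
- stud1_mid (a point): Solid copper bag stud, one of up to seven alike: flange 22 mm diameter and 6 mm thick at the bottom, above it a round column 14 mm in diameter, 26 mm tall in all. About 46 g (castings vary by 10 %). Point on its axis half-way up (13 mm above its underside); z along the axis, towards the column end. Starts standing on the case floor; may be absent.
- stud2_mid (a point): Solid copper bag stud, one of up to seven alike: flange 22 mm diameter and 6 mm thick at the bottom, above it a round column 14 mm in diameter, 26 mm tall in all. About 46 g (castings vary by 10 %). Point on its axis half-way up (13 mm above its underside); z along the axis, towards the column end. Starts standing on the case floor; may be absent.
- stud3_mid (a point): Solid copper bag stud, one of up to seven alike: flange 22 mm diameter and 6 mm thick at the bottom, above it a round column 14 mm in diameter, 26 mm tall in all. About 46 g (castings vary by 10 %). Point on its axis half-way up (13 mm above its underside); z along the axis, towards the column end. Starts standing on the case floor; may be absent.
- stud4_mid (a point): Solid copper bag stud, one of up to seven alike: flange 22 mm diameter and 6 mm thick at the bottom, above it a round column 14 mm in diameter, 26 mm tall in all. About 46 g (castings vary by 10 %). Point on its axis half-way up (13 mm above its underside); z along the axis, towards the column end. Starts standing on the case floor; may be absent.
- stud5_mid (a point): Solid copper bag stud, one of up to seven alike: flange 22 mm diameter and 6 mm thick at the bottom, above it a round column 14 mm in diameter, 26 mm tall in all. About 46 g (castings vary by 10 %). Point on its axis half-way up (13 mm above its underside); z along the axis, towards the column end. Starts standing on the case floor; may be absent.
- stud6_mid (a point): Solid copper bag stud, one of up to seven alike: flange 22 mm diameter and 6 mm thick at the bottom, above it a round column 14 mm in diameter, 26 mm tall in all. About 46 g (castings vary by 10 %). Point on its axis half-way up (13 mm above its underside); z along the axis, towards the column end. Starts standing on the case floor; may be absent.
- stud7_mid (a point): Solid copper bag stud, one of up to seven alike: flange 22 mm diameter and 6 mm thick at the bottom, above it a round column 14 mm in diameter, 26 mm tall in all. About 46 g (castings vary by 10 %). Point on its axis half-way up (13 mm above its underside); z along the axis, towards the column end. Starts standing on the case floor; may be absent.
- hammer: Hammer lying on the bench, 260 mm long, handle towards the robot; leave alone.
- awl: Awl with a red handle lying on the bench, 130 mm long, between the case and the scale; leave alone.
- tin: Green wax tin, 55 mm diameter, 22 mm high, beside the dial; origin at the centre of its underside. Leave alone.
- wax: Block of beeswax, 50 x 32 x 20 mm, beside the dial; origin at the centre of its underside. Leave alone.
- burnisher: Dark wooden burnishing block, 75 x 40 x 30 mm, on the robot's left; origin at the centre of its underside. Leave alone.

How it is judged:
By the outcome, as a careful person would: the job done as asked, in the order asked, and still so for the second after the job is handed in, with the robot touching nothing.
Of foot1, foot2 only 1 to 2 are there at a start; the rules pass over those that are not, and their reading is None.
Of stud1, stud2, stud3, stud4, stud5, stud6, stud7 only 6 to 7 are there at a start; the rules pass over those that are not, and their reading is None.
At some moment in a run one of foot1, foot2, stud1, stud2, stud3, stud4, stud5, stud6, stud7 may be knocked a few centimetres aside while the robot is not near it.
Once in a run the grip may slacken for a moment while it holds something.
It also fails if it takes over 208 s, if anything falls off the work surface, if the arm or the gripper's body presses on something with over 40 N, if the wrist force passes 120 N, or if a joint passes its speed limit or range.

### The arm

A 6-joint arm with a two-finger parallel gripper is mounted at the origin on the work surface. World frame = base frame: x ahead of the robot, y to its left, z up, the work surface at z = 0. Lengths are in mm, angles in rad, forces in N, time in s.
With the tool pointing down it reaches from about 350 to 800 mm from the base axis. Payload 7.3 kg.
Tool frame: the origin (TCP) lies midway between the tips of the shut fingers; the grasp point (between the pads) lies 19 mm behind it; z points along the fingers, y is the line along which they close (so a half turn about z gives the same grasp; the last joint's range is limited). The gripper opens to 85 mm and grips with 20 to 120 N. Pads are 22 mm wide; open, the fingers measure 114 mm over their backs; the gripper's body (76 mm by 85 mm) begins 54 mm behind the grasp point. The pads swing forward as they close: fully open they stand 13 mm farther back than shut.
Start: joints at [-1.325, 0.342, 1.524, -0, 1.275, -0.146], TCP at [200.496, -485.228, 231.322] pointing down, gripper open.
Joint ranges: [-2.53, 2.53], [-0.77, 2.02], [0.04, 2.7], [-1, 4.14], [0.28, 2.66], [-3.11, 3.11]. Speed limits (rad/s): [2.57, 2.57, 3.14, 3.14, 3.14, 3.14].

### API

Orientations are given as [roll, pitch, yaw] about the fixed x, y, z axes, in that order (R = Rz(yaw) Ry(pitch) Rx(roll)).
In Python, from plant import robot gives the robot as it stands.
- The arm moves only by the tool apply_moves, never from a script. Its argument "increments" is a list of rows, each an object of numbers: "tx", "ty", "tz": the shift along the tool's x, y, z in cm; "ax", "ay", "az": the turn, a rotation vector about the tool's x, y, z in rad. In form: [{"tx": .., "ty": .., "tz": .., "ax": .., "ay": .., "az": ..}, ...]. A call has exactly 8 rows; each row is the pose to reach, as a shift and turn from the pose commanded when the call began, along the tool's axes at that moment; what a row does not reach only later rows make up. A row lasts 1/8 s, in which the tool goes at most 62.5 mm and 10.7 degrees, less where a joint would pass 70% of its speed; a pose out of reach is approached as far as the arm can. A call with a gripper value outside its range is refused whole. "grip" is the opening, from 0 (shut) to 1 (fully open), set as the call begins (left out, the last holds). The fingers move at their own pace and stop on an object; "squeeze" is the grip in N (left out, the last holds). Time passes only in rows, so rows that repeat a pose let the fingers close, or fill a call up. It gives the time, the measured TCP pose, the force, the opening and the grip force at its end, in the units of the state.
- robot.state(): the state, without advancing time (a new reading comes with each control period).
- robot.snapshot(name): name is "scene" or "top" or "wrist"; returns the picture (400x640x3 uint8, blue, green, red); there is no depth.
- robot.calibration(name): a dict with "K" (3x3 intrinsics, pixels), "rvec" (rotation vector, rad) and "tvec" (3), from world to camera coordinates, as OpenCV has them. Camera axes: x right, y down, z forward; pixel columns grow to the right and rows downward; lengths in mm; the calibration is good to about 2 mm. The wrist camera is an equidistant fisheye: a pixel r from the principal point sees the ray r / f radians off the axis. A picture is of the moment at which its call begins: read the wrist's pose just before it. calibration takes no time and is no camera call; for the wrist camera it gives the pose at the moment of the call.
- robot.job_done(): hands the job in; it is judged then, once.
The state is a dict: "time_s": time; "qpos": joint angles; "qvel": joint speeds; "effort": joint torques, N m; "tcp_pos": TCP position; "orientation": TCP orientation; "ft_force": force on the tool from outside, world axes, zero at the start; "moment": the same for the moment, N m; "finger_gap": finger opening in mm; "grip_force": force on a finger pad.
Only numpy, scipy, OpenCV 4.12 (cv2) and the standard library are available. Lean on these libraries where they do the work, as an engineer would, in place of code of your own. Each camera call takes 0.05 s, during which the arm holds its last target. There are 200 camera calls.

## Working session

There is one attempt and no reset: what is moved stays moved. The work goes in short steps, Python scripts to look and compute and a tool call to move; the robot and the scene stay as the last step left them, time stands still between calls to the robot, and variables do not carry over. Pictures are saved under pics/ and viewed, at most 14 in all, crops included, and the job is handed in when it is done.

Besides the shell and the picture viewer there is one more tool, called as name(argument=value, ...) on one line, values as JSON. apply_moves: Moves the arm, as the interface text tells. Its arguments: {"type":"object","properties":{"increments":{"type":"array"},"grip":{"type":"number"},"squeeze":{"type":"number"}},"required":["increments"]}

```bash
mkdir -p pics; cat > h.py <<'E'
import numpy as np,cv2
from plant import robot
from scipy.spatial.transform import Rotation as Ro
def cam(n):
    c=robot.calibration(n);K=np.array(c["K"],float);R=cv2.Rodrigues(np.array(c["rvec"],float))[0];t=np.array(c["tvec"],float).ravel();return K,R,t
def px2w(n,u,v,z,c=None):
    K,R,t=c or cam(n)
    a=np.array([(u-K[0,2])/K[0,0],(v-K[1,2])/K[1,1]])
    if n=="wrist":
        r=np.hypot(*a); d=np.array([*(a/r*np.sin(r)),np.cos(r)]) if r>0 else np.array([0,0,1.])
    else: d=np.array([*a,1.])
    d=R.T@d;o=-R.T@t;return o+d*(z-o[2])/d[2]
def w2px(n,p,c=None):
    K,R,t=c or cam(n);q=R@np.array(p,float)+t
    if n=="wrist":
        r=np.hypot(q[0],q[1]);th=np.arctan2(r,q[2]);a=q[:2]/r*th
    else: a=q[:2]/q[2]
    return K[0,0]*a[0]+K[0,2],K[1,1]*a[1]+K[1,2]
def goto(p,rpy=None):
    s=robot.state();R=Ro.from_euler('xyz',s["orientation"])
    d=R.inv().apply(np.array(p)-s["tcp_pos"])/10
    w=(R.inv()*Ro.from_euler('xyz',rpy)).as_rotvec() if rpy is not None else [0,0,0]
    return np.round(d,2),np.round(w,3)
E
python3 - <<'E'
from h import *
s=robot.state();print({k:np.round(v,3) for k,v in s.items()})
for n in["scene","top"]:
    cv2.imwrite(f"pics/{n}0.png",robot.snapshot(n));K,R,t=cam(n);print(n,K[0],-R.T@t)
E
```

```text
{'time_s': np.float64(0.0), 'qpos': array([-1.325,  0.343,  1.525,  0.   ,  1.275, -0.146]), 'qvel': array([-0.002, -0.   , -0.001,  0.001,  0.001, -0.   ]), 'effort': array([ 1.0000e-03, -4.3368e+01, -2.4601e+01, -0.0000e+00,  8.0000e-03,
       -0.0000e+00]), 'tcp_pos': array([ 200.397, -484.817,  230.631]), 'orientation': array([-3.14 , -0.   ,  0.392]), 'ft_force': array([ 1.334,  0.105, -0.858]), 'moment': array([-0.015,  0.039,  0.05 ]), 'grip_force': np.float64(0.0), 'finger_gap': np.float64(84.95)}
scene [481.0187986    0.         312.88393644] [1058.89029951 -839.13131957 1139.02625637]
top [404.25163578   0.         319.77695089] [ 353.50540653   73.65381691 1130.96812506]
```

View pics/top0.png

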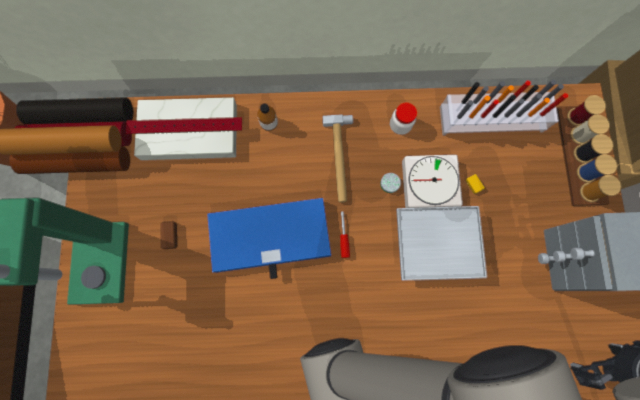

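View pics/scene0.png

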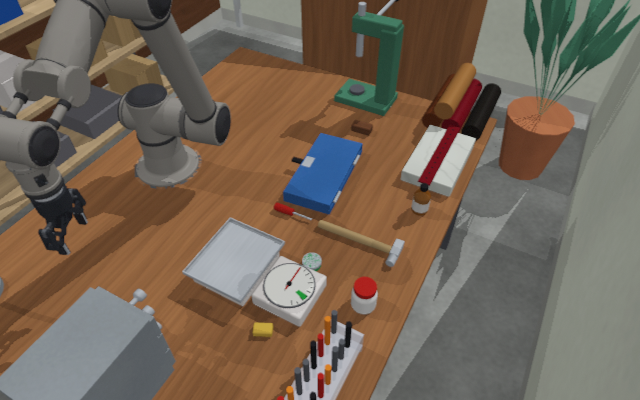

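The top view shows the case on the left (blue lid around (270,235), black tab at (273,270)), the pan at (442,243) and the dial at (434,180). The awl is between case and scale. The needle points left, which is +y and zero.

```bash
python3 - <<'E'
from h import *
im=cv2.imread("pics/top0.png");hsv=cv2.cvtColor(im,cv2.COLOR_BGR2HSV);c=cam("top")
m=cv2.inRange(hsv,(100,120,60),(125,255,255));m=cv2.morphologyEx(m,cv2.MORPH_CLOSE,np.ones((15,15)))
k=max(cv2.findContours(m,0,2)[0],key=cv2.contourArea);r=cv2.minAreaRect(k);print(r)
for q in cv2.boxPoints(r):print(q,px2w("top",*q,44,c)[:2].round(1))
print("cen",px2w("top",*r[0],44,c)[:2])
g=cv2.cvtColor(im,cv2.COLOR_BGR2GRAY)
sub=(g[258:290,255:295]<45).astype(np.uint8);sub=cv2.morphologyEx(sub,2,np.ones((3,3)));ys,xs=np.nonzero(sub);print("tab px",xs.min()+255,xs.max()+255,ys.min()+258,ys.max()+258);print(px2w("top",xs.mean()+255,ys.mean()+258,41,c))
for q in[(398,207),(481,206),(486,277),(402,279)]:print("pan",px2w("top",*q,64,c)[:2].round(1))
for q in [(434,180)]:print("dial",px2w("top",*q,56,c)[:2].round(1))
print("awl",px2w("top",345,258,10,c)[:2],px2w("top",342,212,10,c)[:2])
print("tin/wax",px2w("top",391,183,22,c)[:2],px2w("top",476,184,20,c)[:2])
v=cv2.resize(im[190:290,200:300],(800,600)) if 0 else cv2.resize(im[195:290,200:350],None,fx=5,fy=5,interpolation=2);cv2.imwrite("pics/lidc.png",v)
E
```

```text
((267.32672119140625, 234.86871337890625), (58.719932556152344, 119.21614837646484), 82.14668273925781)
[204.26604 213.9288 ] [569.9 385.5]
[322.36407 197.6394 ] [605.4  60.8]
[330.3874  255.80862] [444.9  44.6]
[212.28937 272.09802] [411.7 359.8]
cen [506.72339793 213.12600327]
tab px 270 275 265 277
[410.47177418 199.61842848  41.        ]
pan [ 568.4 -141.8]
pan [ 564.  -365.5]
pan [ 375.6 -357. ]
pan [ 377.4 -138.6]
dial [ 642.6 -247.9]
awl [440.45814887   3.58606702] [569.86794112   6.32415978]
tin/wax [ 646.84138551 -135.43165683] [ 636.71906414 -376.68007474]
```

View pics/lidc.png

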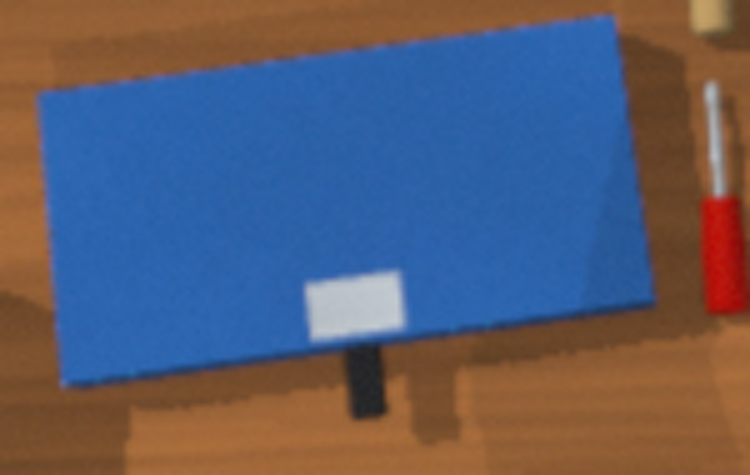

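```bash
cat >> h.py <<'E'
Y=0.105; CX=np.array([np.cos(Y),np.sin(Y),0]);CY=np.array([-np.sin(Y),np.cos(Y),0])
FL=np.array([509,210,5.]);HG=FL+80*CX+[0,0,13]
def tool(a=0,yaw=Y): return Ro.from_euler('z',yaw)*Ro.from_euler('x',np.pi)*Ro.from_euler('y',a)
def tcp(g,R,off=19): return np.array(g)+R.apply([0,0,off])   # TCP for a grasp point
def rows(wps,st=None):
    """wps: list of (tcp,R); prints rows relative to the present (or given) pose"""
    if st is None:
        s=robot.state();st=(np.array(s["tcp_pos"]),Ro.from_euler('xyz',s["orientation"]))
    p0,R0=st;pp,pR=st
    for p,R in wps:
        d=R0.inv().apply(np.array(p)-p0)/10;w=(R0.inv()*R).as_rotvec()
        print(dict(zip("tx ty tz ax ay az".split(),[round(float(x),n) for x,n in zip([*d,*w],[2]*3+[3]*3)])),"step %.0fmm %.0fdeg"%(np.linalg.norm(p-pp),np.degrees((pR.inv()*R).magnitude())));pp,pR=p,R
    return wps[-1]
E
python3 - <<'E'
from h import *
R=tool()
tab=np.array([409.5,199.3,36])-5*CX
w=[(np.array([430,-100,200.]),R),(np.array([*tab[:2],110.]),R),(tcp(tab,R)-[0,0,2],R)]
rows(w)
print("stage 2 from over tab");rows(w[2:],w[1])
E
```

```text
{'tx': 35.92, 'ty': -26.8, 'tz': 3.11, 'ax': -0.001, 'ay': 0.0, 'az': 0.287} step 449mm 16deg
{'tx': 44.97, 'ty': -55.37, 'tz': 12.16, 'ax': -0.001, 'ay': 0.0, 'az': 0.287} step 313mm 0deg
{'tx': 44.97, 'ty': -55.36, 'tz': 21.66, 'ax': -0.001, 'ay': 0.0, 'az': 0.287} step 95mm 0deg
stage 2 from over tab
{'tx': 0.0, 'ty': -0.0, 'tz': 9.5, 'ax': 0.0, 'ay': 0.0, 'az': 0.0} step 95mm 0deg
```

apply_moves(increments=[{"tx":5,"ty":-3,"tz":0.5,"az":0.1},{"tx":10,"ty":-6,"tz":1,"az":0.2},{"tx":15,"ty":-9,"tz":1.5,"az":0.287},{"tx":20,"ty":-12,"tz":2,"az":0.287},{"tx":25,"ty":-16,"tz":2.5,"az":0.287},{"tx":30,"ty":-21,"tz":3,"az":0.287},{"tx":35.9,"ty":-26.8,"tz":3,"az":0.287},{"tx":35.9,"ty":-26.8,"tz":3,"az":0.287}], grip=1)

```text
validation failed for argument at $.in...
```

```bash
python3 - <<'E'
from h import *
R=tool()
tab=np.array([409.5,199.3,36])-5*CX
w=[(np.array([*tab[:2],110.]),R),(tcp(tab,R)-[0,0,2],R)]
rows(w)
E
```

```text
{'tx': 44.97, 'ty': -55.37, 'tz': 12.16, 'ax': -0.001, 'ay': 0.0, 'az': 0.287} step 724mm 16deg
{'tx': 44.97, 'ty': -55.36, 'tz': 21.66, 'ax': -0.001, 'ay': 0.0, 'az': 0.287} step 95mm 0deg
```

apply_moves(increments=[{"tx":5,"ty":-3,"tz":0.5,"ax":0,"ay":0,"az":0.1},{"tx":10,"ty":-6,"tz":1,"ax":0,"ay":0,"az":0.2},{"tx":15,"ty":-9,"tz":1.5,"ax":0,"ay":0,"az":0.287},{"tx":20,"ty":-12,"tz":2,"ax":0,"ay":0,"az":0.287},{"tx":25,"ty":-16,"tz":2.5,"ax":0,"ay":0,"az":0.287},{"tx":30,"ty":-21,"tz":3,"ax":0,"ay":0,"az":0.287},{"tx":35.9,"ty":-26.8,"tz":3,"ax":0,"ay":0,"az":0.287},{"tx":35.9,"ty":-26.8,"tz":3,"ax":0,"ay":0,"az":0.287}], grip=1)

```text
time_s: 1.1
tcp_pos: [430.3, -97.6, 201.0]
orientation: [-3.141, 0.001, 0.108]
ft_force: [-0.6, -0.7, -1.0]
finger_gap: 85.3
grip_force: 0.0
```

```bash
python3 - <<'E'
from h import *
R=tool()
tab=np.array([409.5,199.3,36])-5*CX
w=[(np.array([*tab[:2],110.]),R),(tcp(tab,R)-[0,0,2],R)]
rows(w)
E
```

```text
{'tx': 0.63, 'ty': -29.74, 'tz': 9.12, 'ax': -0.001, 'ay': 0.001, 'az': 0.003} step 311mm 0deg
{'tx': 0.63, 'ty': -29.73, 'tz': 18.62, 'ax': -0.001, 'ay': 0.001, 'az': 0.003} step 95mm 0deg
```

apply_moves(increments=[{"tx":0,"ty":-6,"tz":2,"ax":0,"ay":0,"az":0},{"tx":0,"ty":-12,"tz":4,"ax":0,"ay":0,"az":0},{"tx":0.3,"ty":-18,"tz":6,"ax":0,"ay":0,"az":0},{"tx":0.6,"ty":-24,"tz":8,"ax":0,"ay":0,"az":0},{"tx":0.6,"ty":-29.8,"tz":9,"ax":0,"ay":0,"az":0},{"tx":0.6,"ty":-29.8,"tz":9,"ax":0,"ay":0,"az":0},{"tx":0.6,"ty":-29.8,"tz":9,"ax":0,"ay":0,"az":0},{"tx":0.6,"ty":-29.8,"tz":9,"ax":0,"ay":0,"az":0}])

```text
time_s: 2.1
tcp_pos: [405.2, 195.4, 111.5]
orientation: [3.141, -0.0, 0.103]
ft_force: [-0.1, -0.0, 1.6]
finger_gap: 85.6
grip_force: 0.0
```

```bash
python3 - <<'E'
from h import *
R=tool()
tab=np.array([409.5,199.3,36])-5*CX
print(robot.state()["tcp_pos"],tab)
rows([(tcp(tab,R)-[0,0,2],R)])
c=cam("wrist");im=robot.snapshot("wrist");print(w2px("wrist",[409.5,199.3,41],c),w2px("wrist",tab,c),c[0])
cv2.imwrite("pics/w1.png",im)
E
```

```text
[405.19406099 195.35214721 111.48416607] [404.52753719 198.77596416  36.        ]
{'tx': -0.03, 'ty': -0.35, 'tz': 9.65, 'ax': 0.0, 'ay': -0.0, 'az': -0.002} step 97mm 0deg
(np.float64(319.61265481860585), np.float64(206.9024014633607)) (np.float64(319.75432132971997), np.float64(211.10093871613552)) [[309.70691629   0.         324.19581413]
 [  0.         309.70691629 198.0728959 ]
 [  0.           0.           1.        ]]
```

View pics/w1.png

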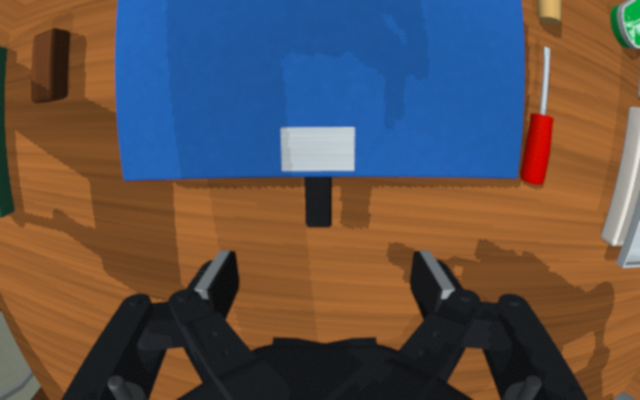

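The wrist view shows the tab at px (318,202), spanning 305–331 across. That is about 2–3 mm further in +x than predicted, so I'll correct for it and descend.

apply_moves(increments=[{"tx":0.15,"ty":-0.4,"tz":3,"ax":0,"ay":0,"az":0},{"tx":0.15,"ty":-0.4,"tz":7,"ax":0,"ay":0,"az":0},{"tx":0.15,"ty":-0.4,"tz":9.6,"ax":0,"ay":0,"az":0},{"tx":0.15,"ty":-0.4,"tz":9.6,"ax":0,"ay":0,"az":0},{"tx":0.15,"ty":-0.4,"tz":9.6,"ax":0,"ay":0,"az":0},{"tx":0.15,"ty":-0.4,"tz":9.6,"ax":0,"ay":0,"az":0},{"tx":0.15,"ty":-0.4,"tz":9.6,"ax":0,"ay":0,"az":0},{"tx":0.15,"ty":-0.4,"tz":9.6,"ax":0,"ay":0,"az":0}])

```text
time_s: 3.15
tcp_pos: [406.1, 200.8, 15.7]
orientation: [-3.142, -0.001, 0.105]
ft_force: [-0.1, 0.1, 0.2]
finger_gap: 85.8
grip_force: 0.0
```

apply_moves(increments=[{"tx":0,"ty":0,"tz":0,"ax":0,"ay":0,"az":0},{"tx":0,"ty":0,"tz":0,"ax":0,"ay":0,"az":0},{"tx":0,"ty":0,"tz":0,"ax":0,"ay":0,"az":0},{"tx":0,"ty":0,"tz":0,"ax":0,"ay":0,"az":0},{"tx":0,"ty":0,"tz":0,"ax":0,"ay":0,"az":0},{"tx":0,"ty":0,"tz":0,"ax":0,"ay":0,"az":0},{"tx":0,"ty":0,"tz":0,"ax":0,"ay":0,"az":0},{"tx":0,"ty":0,"tz":0,"ax":0,"ay":0,"az":0}], grip=0, squeeze=40)

```text
time_s: 4.15
tcp_pos: [405.8, 200.0, 15.4]
orientation: [3.141, 0.0, 0.105]
ft_force: [0.6, -4.7, 2.9]
finger_gap: 19.3
grip_force: 40.3
```

```bash
sed -i 's/^FL=.*/FL=np.array([511,210.5,5.]);HG=FL+80*CX+[0,0,13]/' h.py; cat >> h.py <<'E'
def lidwp(th,a,out=5):
    r=np.array([-(180+out),18.]); c,s=np.cos(th),np.sin(th)
    x=r[0]*c+r[1]*s; z=-r[0]*s+r[1]*c
    R=tool(a); return tcp(HG+x*CX+[0,0,z],R),R
E
python3 - <<'E'
from h import *
s=robot.state();print(s["tcp_pos"],s["finger_gap"],s["grip_force"],lidwp(0,0)[0])
e=np.array(s["tcp_pos"])-lidwp(0,0)[0];print(e)
rows([(p+[e[0]*0,e[1],0],R) for p,R in [lidwp(t,.5*t) for t in np.arange(1,9)*.11]])
E
```

```text
[405.82103905 199.97878886  15.37276292] 19.302974145453646 40.322847962379456 [406.57828091 199.49524727  17.        ]
[-0.75724186  0.48354159 -1.62723708]
{'tx': 0.49, 'ty': 0.01, 'tz': -2.19, 'ax': 0.001, 'ay': 0.055, 'az': 0.0} step 22mm 3deg
{'tx': 1.12, 'ty': 0.01, 'tz': -4.17, 'ax': 0.001, 'ay': 0.11, 'az': 0.0} step 21mm 3deg
{'tx': 1.97, 'ty': 0.01, 'tz': -6.09, 'ax': 0.001, 'ay': 0.165, 'az': 0.0} step 21mm 3deg
{'tx': 3.02, 'ty': 0.02, 'tz': -7.92, 'ax': 0.001, 'ay': 0.22, 'az': 0.0} step 21mm 3deg
{'tx': 4.26, 'ty': 0.02, 'tz': -9.64, 'ax': 0.001, 'ay': 0.275, 'az': 0.0} step 21mm 3deg
{'tx': 5.68, 'ty': 0.02, 'tz': -11.23, 'ax': 0.001, 'ay': 0.33, 'az': 0.0} step 21mm 3deg
{'tx': 7.26, 'ty': 0.02, 'tz': -12.67, 'ax': 0.001, 'ay': 0.385, 'az': 0.0} step 21mm 3deg
{'tx': 8.98, 'ty': 0.02, 'tz': -13.95, 'ax': 0.001, 'ay': 0.44, 'az': 0.0} step 21mm 3deg
```

apply_moves(increments=[{"tx":0.5,"ty":0,"tz":-2.05,"ax":0,"ay":0.055,"az":0},{"tx":1.15,"ty":0,"tz":-4.0,"ax":0,"ay":0.11,"az":0},{"tx":2.0,"ty":0,"tz":-5.95,"ax":0,"ay":0.165,"az":0},{"tx":3.0,"ty":0,"tz":-7.8,"ax":0,"ay":0.22,"az":0},{"tx":4.25,"ty":0,"tz":-9.5,"ax":0,"ay":0.275,"az":0},{"tx":5.65,"ty":0,"tz":-11.1,"ax":0,"ay":0.33,"az":0},{"tx":7.25,"ty":0,"tz":-12.55,"ax":0,"ay":0.385,"az":0},{"tx":8.95,"ty":0,"tz":-13.8,"ax":0,"ay":0.44,"az":0}])

```text
time_s: 5.15
tcp_pos: [494.4, 209.5, 153.4]
orientation: [3.141, -0.44, 0.105]
ft_force: [2.5, -5.4, -7.3]
finger_gap: 19.5
grip_force: 44.9
```

```bash
python3 - <<'E'
from h import *
s=robot.state();print(s["tcp_pos"],s["finger_gap"],s["grip_force"],s["ft_force"],lidwp(.88,.44)[0])
rows([lidwp(t,.5*t) for t in .88+np.arange(1,9)*.108])
E
```

```text
[494.38497761 209.51306063 153.36968435] 19.4709911966027 44.914475083351135 [ 2.54732039 -5.37151194 -7.31012486] [495.18079375 208.83285207 154.86513159]
{'tx': 2.23, 'ty': 0.08, 'tz': -0.31, 'ax': 0.001, 'ay': 0.054, 'az': -0.0} step 23mm 3deg
{'tx': 4.34, 'ty': 0.08, 'tz': -0.3, 'ax': 0.001, 'ay': 0.108, 'az': -0.0} step 21mm 3deg
{'tx': 6.43, 'ty': 0.07, 'tz': -0.08, 'ax': 0.001, 'ay': 0.162, 'az': -0.0} step 21mm 3deg
{'tx': 8.49, 'ty': 0.07, 'tz': 0.34, 'ax': 0.001, 'ay': 0.216, 'az': -0.0} step 21mm 3deg
{'tx': 10.48, 'ty': 0.07, 'tz': 0.97, 'ax': 0.001, 'ay': 0.27, 'az': -0.0} step 21mm 3deg
{'tx': 12.4, 'ty': 0.07, 'tz': 1.8, 'ax': 0.001, 'ay': 0.324, 'az': -0.0} step 21mm 3deg
{'tx': 14.21, 'ty': 0.07, 'tz': 2.81, 'ax': 0.001, 'ay': 0.378, 'az': 0.0} step 21mm 3deg
{'tx': 15.89, 'ty': 0.07, 'tz': 3.99, 'ax': 0.001, 'ay': 0.432, 'az': 0.0} step 21mm 3deg
```

apply_moves(increments=[{"tx":2.1,"ty":0,"tz":-0.2,"ax":0,"ay":0.054,"az":0},{"tx":4.2,"ty":0,"tz":-0.2,"ax":0,"ay":0.108,"az":0},{"tx":6.3,"ty":0,"tz":0.05,"ax":0,"ay":0.162,"az":0},{"tx":8.4,"ty":0,"tz":0.45,"ax":0,"ay":0.216,"az":0},{"tx":10.4,"ty":0,"tz":1.1,"ax":0,"ay":0.27,"az":0},{"tx":12.3,"ty":0,"tz":1.9,"ax":0,"ay":0.324,"az":0},{"tx":14.1,"ty":0,"tz":2.9,"ax":0,"ay":0.378,"az":0},{"tx":15.8,"ty":0,"tz":4.1,"ax":0,"ay":0.432,"az":0}])

```text
time_s: 6.15
tcp_pos: [654.1, 225.7, 199.6]
orientation: [3.054, -0.786, 0.085]
ft_force: [3.2, -83.4, -32.7]
finger_gap: 18.8
grip_force: 40.9
```

apply_moves(increments=[{"tx":0,"ty":0,"tz":0,"ax":0,"ay":0,"az":0},{"tx":0,"ty":0,"tz":0,"ax":0,"ay":0,"az":0},{"tx":0,"ty":0,"tz":0,"ax":0,"ay":0,"az":0},{"tx":0,"ty":0,"tz":-2,"ax":0,"ay":0,"az":0},{"tx":0,"ty":0,"tz":-6,"ax":0,"ay":0,"az":0},{"tx":0,"ty":0,"tz":-11,"ax":0,"ay":0,"az":0},{"tx":0,"ty":0,"tz":-16,"ax":0,"ay":0,"az":0},{"tx":0,"ty":0,"tz":-16,"ax":0,"ay":0,"az":0}], grip=1)

```text
time_s: 7.15
tcp_pos: [541.1, 248.9, 327.8]
orientation: [3.096, -0.829, 0.103]
ft_force: [-0.3, -1.2, -0.0]
finger_gap: 85.1
grip_force: 0.0
```

```bash
python3 - <<'E'
from h import *
s=robot.state();print(s["tcp_pos"],s["orientation"],s["time_s"])
cv2.imwrite("pics/top1.png",robot.snapshot("top"))
cv2.imwrite("pics/top1c.png",cv2.resize(cv2.imread("pics/top1.png")[150:300,190:350],None,fx=4,fy=4,interpolation=2))
E
```

```text
[541.09603104 248.85091023 327.81818554] [ 3.09612142 -0.82859399  0.10290082] 7.15
```

View pics/top1c.png

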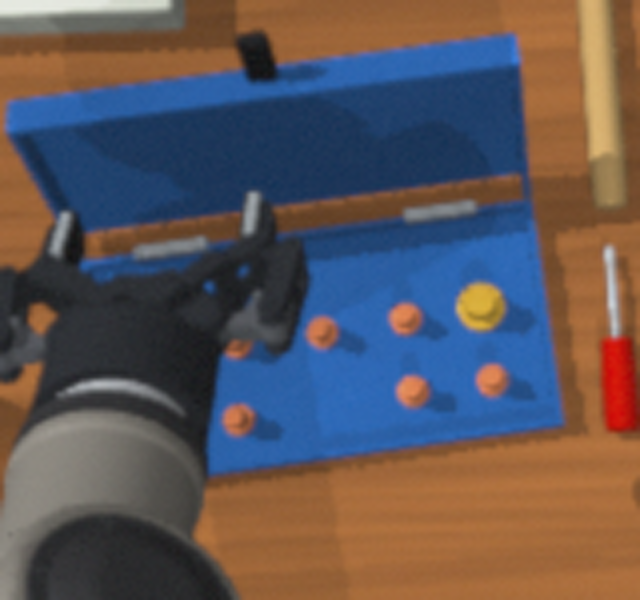

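The lid is open at its stop. One foot is visible at the right (crop (480,305)) plus several studs, and the arm hides the left part. I'll move clear and look again.

```bash
python3 - <<'E'
from h import *
s=robot.state();print(np.round(s["qpos"],3))
R=tool()
rows([(np.array([470,100,330.]),tool(.4)),(np.array([430,-100,300.]),R)])
E
```

```text
[ 0.46   0.104  1.861 -0.684  0.495  2.444]
{'tx': -5.55, 'ty': 14.31, 'tz': -5.99, 'ax': 0.048, 'ay': -0.425, 'az': -0.011} step 165mm 25deg
{'tx': -11.85, 'ty': 33.89, 'tz': -7.47, 'ax': 0.045, 'ay': -0.825, 'az': -0.021} step 206mm 23deg
```

apply_moves(increments=[{"tx":-1.5,"ty":3.6,"tz":-1.5,"ax":0.01,"ay":-0.1,"az":0},{"tx":-3,"ty":7.2,"tz":-3,"ax":0.02,"ay":-0.2,"az":-0.01},{"tx":-4.4,"ty":10.8,"tz":-4.5,"ax":0.04,"ay":-0.3,"az":-0.01},{"tx":-5.6,"ty":14.3,"tz":-6,"ax":0.046,"ay":-0.425,"az":-0.01},{"tx":-7.3,"ty":19,"tz":-6.4,"ax":0.046,"ay":-0.55,"az":-0.015},{"tx":-9,"ty":24,"tz":-6.8,"ax":0.045,"ay":-0.68,"az":-0.02},{"tx":-10.5,"ty":29,"tz":-7.2,"ax":0.045,"ay":-0.825,"az":-0.02},{"tx":-11.8,"ty":33.9,"tz":-7.5,"ax":0.045,"ay":-0.825,"az":-0.02}])

```text
time_s: 8.2
tcp_pos: [430.8, -104.1, 297.4]
orientation: [3.139, 0.008, 0.1]
ft_force: [1.3, 0.0, -0.0]
finger_gap: 85.4
grip_force: 0.0
```

```bash
cat >> h.py <<'E'
def pieces(im,name="top",c=None,box=None):
    """list of (kind,u,v,xy at column top, case coords) inside the tray or pan"""
    c=c or cam(name);hsv=cv2.cvtColor(im,cv2.COLOR_BGR2HSV);out=[]
    for kind,lo,hi,h in[("stud",(4,120,90),(14,255,255),26),("foot",(18,120,80),(30,255,255),30)]:
        m=cv2.morphologyEx(cv2.inRange(hsv,lo,hi),2,np.ones((2,2),np.uint8))
        n,_,st,ce=cv2.connectedComponentsWithStats(m)
        for i in range(1,n):
            if not(20<st[i,4]<(900 if name=="top" else 6000)):continue
            p=px2w(name,*ce[i],5+h/2,c);q=p-FL;a,b=q@CX,q@CY
            if abs(a)<78 and abs(b)<160: out.append((kind,st[i,4],ce[i].round(1),p[:2].round(1),round(a),round(b)))
    return out
E
python3 - <<'E'
from h import *
s=robot.state();print(s["tcp_pos"],s["orientation"])
im=robot.snapshot("top");cv2.imwrite("pics/top2.png",im)
for o in pieces(im):print(*o)
cv2.imwrite("pics/top2c.png",cv2.resize(im[150:300,190:500],None,fx=2.5,fy=2.5,interpolation=2))
E
```

```text
[ 430.78429967 -104.07536146  297.41878427] [3.13939651 0.00834311 0.10049676]
stud 35 [291.9 230.3] [520.9 148. ] 3 -63
stud 29 [271.3 233.6] [513.6 205.5] 2 -5
stud 31 [249.7 236.3] [508.  265.3] 3 55
stud 32 [313.5 245.5] [476.8  89.3] -47 -117
stud 33 [293.9 248.3] [470.8 143.5] -47 -62
stud 32 [250.5 255.5] [454.9 262.9] -50 58
foot 96 [310.9 227.2] [527.7  95.2] 4 -116
```

View pics/top2c.png

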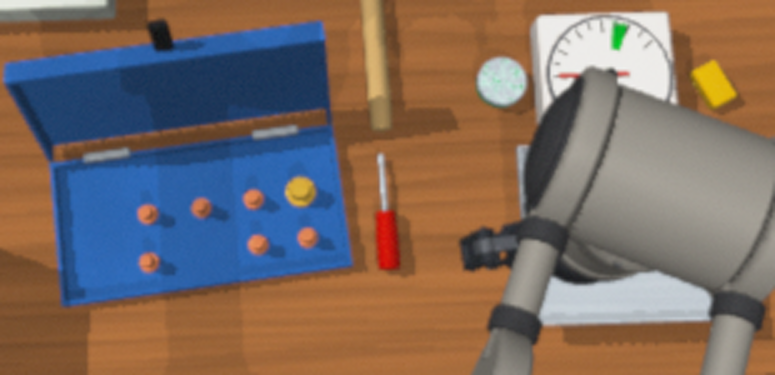

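Seven pieces remain: one foot and six studs, in a grid with about 58 mm spacing. Upright grasps are possible. The foot goes first.

```bash
cat >> h.py <<'E'
def ab(a,b,z): return FL*[1,1,0]+a*CX+b*CY+np.array([0,0,z])
E
python3 - <<'E'
from h import *
R=tool()
rows([(ab(4,-116,100),R),(ab(4,-116,12.5),R)])
c=cam("top")
for q in[(398,207),(481,206),(486,277),(402,279)]:
  p=px2w("top",*q,64,c)-FL;print(p@CX,p@CY)
E
```

```text
{'tx': 11.91, 'ty': -19.49, 'tz': 19.44, 'ax': 0.005, 'ay': 0.01, 'az': -0.008} step 300mm 1deg
{'tx': 12.0, 'ty': -19.54, 'tz': 28.19, 'ax': 0.005, 'ay': 0.01, 'az': -0.008} step 88mm 0deg
20.10984242463127 -356.3947190424811
-7.688579730431986 -578.3707229222102
-194.12807647824977 -550.2216402812535
-169.47114375304318 -333.1477752529608
```

apply_moves(increments=[{"tx":3,"ty":-4.5,"tz":2.5,"ax":0.005,"ay":0.01,"az":-0.008},{"tx":6,"ty":-9,"tz":5,"ax":0.005,"ay":0.01,"az":-0.008},{"tx":9,"ty":-13.5,"tz":8,"ax":0.005,"ay":0.01,"az":-0.008},{"tx":11,"ty":-17,"tz":12,"ax":0.005,"ay":0.01,"az":-0.008},{"tx":11.9,"ty":-19.5,"tz":16,"ax":0.005,"ay":0.01,"az":-0.008},{"tx":11.9,"ty":-19.5,"tz":19.4,"ax":0.005,"ay":0.01,"az":-0.008},{"tx":11.9,"ty":-19.5,"tz":19.4,"ax":0.005,"ay":0.01,"az":-0.008},{"tx":11.9,"ty":-19.5,"tz":19.4,"ax":0.005,"ay":0.01,"az":-0.008}], grip=0.55)

```text
time_s: 9.25
tcp_pos: [528.1, 103.6, 104.8]
orientation: [-3.139, -0.006, 0.108]
ft_force: [0.3, -0.3, -0.1]
finger_gap: 46.8
grip_force: 0.0
```

```bash
python3 - <<'E'
from h import *
s=robot.state();print(s["tcp_pos"],s["orientation"],s["finger_gap"])
c=cam("wrist");im=robot.snapshot("wrist");cv2.imwrite("pics/w2.png",im)
for o in pieces(im,"wrist",c):print(*o)
print(w2px("wrist",ab(4,-116,35),c))
rows([(ab(4,-116,12.5),tool())])
E
```

```text
[528.09960496 103.57160327 104.76894433] [-3.13942255 -0.00615575  0.10816799] 46.82747958467032
stud 547 [265.7 200.1] [528.3 150. ] 11 -62
stud 433 [139.8 200.7] [515.  266.1] 10 55
stud 521 [198.1 202.2] [520.2 207.3] 9 -4
stud 393 [146.8 254.2] [462.1 264.7] -43 59
stud 519 [332.9 258.2] [483.7  91.8] -40 -115
foot 1323 [332.6 198.1] [536.1  98.3] 13 -114
(np.float64(335.4328372476817), np.float64(216.22143428977427))
{'tx': -0.28, 'ty': 0.79, 'tz': 9.28, 'ax': -0.002, 'ay': -0.007, 'az': 0.003} step 93mm 0deg
```

View pics/w2.png

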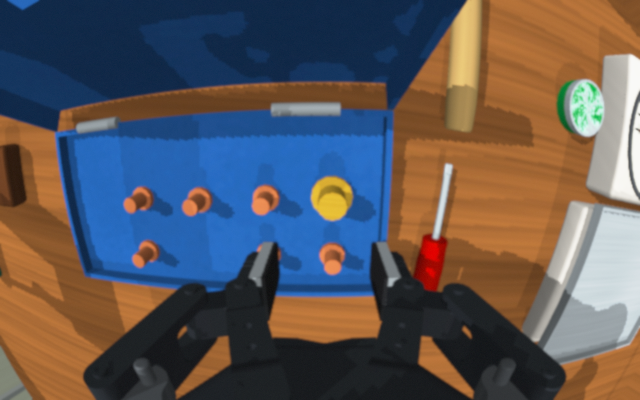

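```bash
python3 - <<'E'
from h import *
s=robot.state();print(s["time_s"],s["tcp_pos"],s["orientation"],s["qvel"],ab(4,-116,100))
K,Rc,t=cam("wrist");print("cam",-Rc.T@t-s["tcp_pos"],Rc[2])
c=cam("wrist");print(w2px("wrist",ab(8,-115,35),c),w2px("wrist",ab(8,-115,8),c))
rows([(ab(8,-115,12.5),tool())])
E
```

```text
9.3 [528.3824754  103.47707228 105.3737066 ] [-3.13942092 -0.00746257  0.10798791] [-0.00288096 -0.0137019   0.00272932 -0.00021872 -0.00219526 -0.00053909] [527.13560184  95.5580914  100.        ]
cam [ 75.38201004   8.0784874  142.25531019] [-0.28642147 -0.02916319 -0.95765978]
(np.float64(333.9391595432637), np.float64(211.223254444464)) (np.float64(332.99773947270745), np.float64(200.27657389504128))
{'tx': 0.12, 'ty': 0.7, 'tz': 9.29, 'ax': -0.002, 'ay': -0.007, 'az': 0.003} step 93mm 0deg
```

apply_moves(increments=[{"tx":0.1,"ty":0.7,"tz":3,"ax":0,"ay":-0.007,"az":0},{"tx":0.1,"ty":0.7,"tz":6,"ax":0,"ay":-0.007,"az":0},{"tx":0.1,"ty":0.7,"tz":8,"ax":0,"ay":-0.007,"az":0},{"tx":0.1,"ty":0.7,"tz":9.2,"ax":0,"ay":-0.007,"az":0},{"tx":0.1,"ty":0.7,"tz":9.2,"ax":0,"ay":-0.007,"az":0},{"tx":0.1,"ty":0.7,"tz":9.2,"ax":0,"ay":-0.007,"az":0},{"tx":0.1,"ty":0.7,"tz":9.2,"ax":0,"ay":-0.007,"az":0},{"tx":0.1,"ty":0.7,"tz":9.2,"ax":0,"ay":-0.007,"az":0}])

```text
time_s: 10.3
tcp_pos: [529.7, 97.2, 12.6]
orientation: [-3.139, 0.001, 0.109]
ft_force: [-0.3, 0.0, 0.3]
finger_gap: 47.3
grip_force: 0.0
```

```bash
python3 - <<'E'
from h import *
s=robot.state();print(s["time_s"],s["tcp_pos"],s["orientation"],s["ft_force"],ab(8,-115,12.5))
im=robot.snapshot("wrist");cv2.imwrite("pics/w3.png",im[:,150:500])
E
```

```text
10.3 [529.70680589  97.15162694  12.6068814 ] [-3.13918791e+00  1.16172495e-03  1.08696107e-01] [-0.27895191  0.01566662  0.34089404] [531.00876492  96.97181263  12.5       ]
```

View pics/w3.png

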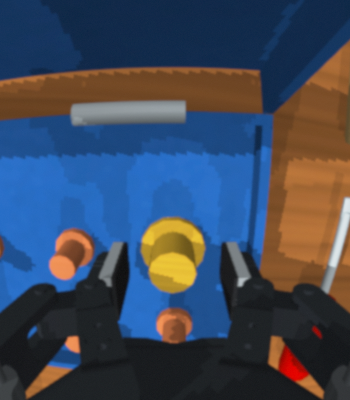

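The foot sits between the fingers, a few mm ahead of the pad centre. I'll shift 3 mm forward, close and lift.

apply_moves(increments=[{"tx":0.3,"ty":0,"tz":0,"ax":0,"ay":0,"az":0},{"tx":0.3,"ty":0,"tz":0,"ax":0,"ay":0,"az":0},{"tx":0.3,"ty":0,"tz":0,"ax":0,"ay":0,"az":0},{"tx":0.3,"ty":0,"tz":0,"ax":0,"ay":0,"az":0},{"tx":0.3,"ty":0,"tz":0,"ax":0,"ay":0,"az":0},{"tx":0.3,"ty":0,"tz":-2,"ax":0,"ay":0,"az":0},{"tx":0.3,"ty":0,"tz":-6,"ax":0,"ay":0,"az":0},{"tx":0.3,"ty":0,"tz":-10,"ax":0,"ay":0,"az":0}], grip=0, squeeze=60)

```text
time_s: 11.35
tcp_pos: [531.3, 97.2, 112.0]
orientation: [-3.139, 0.006, 0.109]
ft_force: [0.7, 0.8, -0.8]
finger_gap: 19.9
grip_force: 58.7
```

```bash
cat >> h.py <<'E'
PC=ab(-87.7,-454.5,0)
def slot(i,j,z): return PC+[45*i,60*j,z]
E
python3 - <<'E'
from h import *
s=robot.state();print(s["time_s"],s["tcp_pos"],s["qvel"].round(3) if hasattr(s["qvel"],'round') else s["qvel"],PC)
# commanded pose estimate: 
rows([(slot(0,0,115),tool()),(slot(0,0,65),tool())],(ab(0,0,0)*0+np.array([532.7,97.5,112.6]),tool()))
E
```

```text
11.35 [531.32018421  97.15064765 111.97444726] [-0.    -0.438 -0.319 -0.002  0.743  0.001] [ 471.41786048 -250.68845848    0.        ]
{'tx': -9.74, 'ty': 33.98, 'tz': -0.24, 'ax': 0.0, 'ay': 0.0, 'az': 0.0} step 354mm 0deg
{'tx': -9.74, 'ty': 33.98, 'tz': 4.76, 'ax': 0.0, 'ay': 0.0, 'az': 0.0} step 50mm 0deg
```

apply_moves(increments=[{"tx":-1.0,"ty":3.5,"tz":0,"ax":0,"ay":0,"az":0},{"tx":-2.5,"ty":8.5,"tz":0,"ax":0,"ay":0,"az":0},{"tx":-4,"ty":14,"tz":0,"ax":0,"ay":0,"az":0},{"tx":-5.7,"ty":20,"tz":0,"ax":0,"ay":0,"az":0},{"tx":-7.4,"ty":26,"tz":0,"ax":0,"ay":0,"az":0},{"tx":-9,"ty":31,"tz":0,"ax":0,"ay":0,"az":0},{"tx":-9.7,"ty":34,"tz":0,"ax":0,"ay":0,"az":0},{"tx":-9.7,"ty":34,"tz":0,"ax":0,"ay":0,"az":0}])

```text
time_s: 12.35
tcp_pos: [471.8, -253.0, 110.4]
orientation: [-3.138, 0.004, 0.105]
ft_force: [-0.5, 0.7, -1.7]
finger_gap: 20.0
grip_force: 58.9
```

```bash
python3 - <<'E'
from h import *
im=robot.snapshot("wrist");cv2.imwrite("pics/w4.png",im)
s=robot.state();print(s["time_s"],s["tcp_pos"],s["finger_gap"],s["qvel"])
rows([(slot(0,0,65),tool())])
E
```

```text
12.4 [ 471.99201586 -251.4480761   110.46336866] 20.188591006216647 [ 0.03800139 -0.01062987  0.01472344  0.00608652  0.00013402  0.00499253]
{'tx': -0.03, 'ty': -0.06, 'tz': 4.55, 'ax': -0.004, 'ay': 0.004, 'az': 0.002} step 45mm 0deg
```

View pics/w4.png

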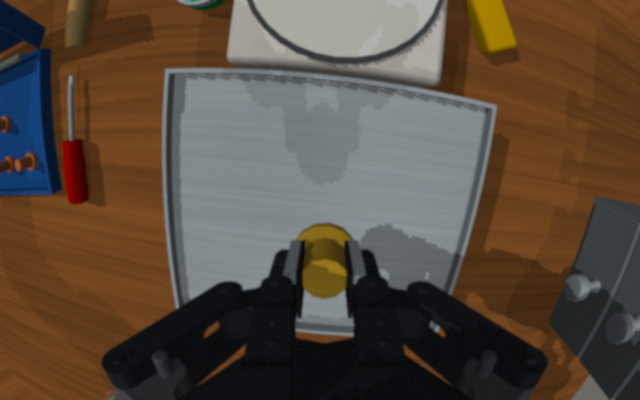

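The foot is held upright over the pan centre. Lowering and releasing.

apply_moves(increments=[{"tx":0,"ty":0,"tz":1.5,"ax":0,"ay":0,"az":0},{"tx":0,"ty":0,"tz":3,"ax":0,"ay":0,"az":0},{"tx":0,"ty":0,"tz":4,"ax":0,"ay":0,"az":0},{"tx":0,"ty":0,"tz":4.5,"ax":0,"ay":0,"az":0},{"tx":0,"ty":0,"tz":4.7,"ax":0,"ay":0,"az":0},{"tx":0,"ty":0,"tz":4.75,"ax":0,"ay":0,"az":0},{"tx":0,"ty":0,"tz":4.8,"ax":0,"ay":0,"az":0},{"tx":0,"ty":0,"tz":4.8,"ax":0,"ay":0,"az":0}])

```text
time_s: 13.4
tcp_pos: [473.0, -251.3, 63.6]
orientation: [-3.139, 0.002, 0.108]
ft_force: [0.4, 0.2, -1.6]
finger_gap: 20.0
grip_force: 58.9
```

apply_moves(increments=[{"tx":0,"ty":0,"tz":0,"ax":0,"ay":0,"az":0},{"tx":0,"ty":0,"tz":0,"ax":0,"ay":0,"az":0},{"tx":0,"ty":0,"tz":0,"ax":0,"ay":0,"az":0},{"tx":0,"ty":0,"tz":0,"ax":0,"ay":0,"az":0},{"tx":0,"ty":0,"tz":-2,"ax":0,"ay":0,"az":0},{"tx":0,"ty":0,"tz":-5,"ax":0,"ay":0,"az":0},{"tx":0,"ty":0,"tz":-5,"ax":0,"ay":0,"az":0},{"tx":0,"ty":0,"tz":-5,"ax":0,"ay":0,"az":0}], grip=0.5)

```text
time_s: 14.4
tcp_pos: [472.7, -251.0, 112.9]
orientation: [-3.139, 0.003, 0.109]
ft_force: [-0.6, -0.9, -1.1]
finger_gap: 42.2
grip_force: 0.0
```

```bash
cat >> h.py <<'E'
def needle(name="scene"):
    im=robot.snapshot(name);c=cam(name);hsv=cv2.cvtColor(im,cv2.COLOR_BGR2HSV)
    m=cv2.inRange(hsv,(0,120,90),(8,255,255))|cv2.inRange(hsv,(172,120,90),(180,255,255))
    u0,v0=w2px(name,[642.6,-247.9,55],c);ys,xs=np.nonzero(m);P=np.array([px2w(name,u,v,55,c)[:2] for u,v in zip(xs,ys) if abs(u-u0)<60 and abs(v-v0)<60])
    if len(P)<8: return len(P),None
    d=P-[642.6,-247.9];k=np.hypot(*d.T)<58;P=P[k];d=d[k]
    tip=d[np.argsort(-np.hypot(*d.T))[:max(4,len(d)//4)]].mean(0)
    return len(P),np.round(tip,1),round(float(np.arctan2(tip[0],tip[1])),2)  # clockwise from +y towards +x
E
python3 - <<'E'
from h import *
s=robot.state();print(s["time_s"],s["tcp_pos"],s["finger_gap"],s["qvel"])
im=robot.snapshot("top")
for o in pieces(im):print(*o)
print(needle("scene"),needle("top"))
E
```

```text
14.4 [ 472.67458511 -251.03294519  112.86409411] 42.156748170445006 [-0.00013813  0.01353174  0.00694501  0.00272238  0.00168424  0.00069149]
stud 35 [291.9 230.3] [520.9 148. ] 3 -63
stud 29 [271.3 233.6] [513.6 205.5] 2 -5
stud 31 [249.7 236.3] [508.  265.3] 3 55
stud 32 [313.5 245.5] [476.8  89.3] -47 -117
stud 33 [293.9 248.3] [470.8 143.5] -47 -62
stud 32 [250.5 255.5] [454.9 262.9] -50 58
(22, array([31.3, 39.7]), 0.67) (8, array([28.7, 37.4]), 0.66)
```

apply_moves(increments=[{"tx":0.6,"ty":-4,"tz":0,"ax":0,"ay":0,"az":0},{"tx":1.3,"ty":-10,"tz":0,"ax":0,"ay":0,"az":0},{"tx":2.1,"ty":-16,"tz":0,"ax":0,"ay":0,"az":0},{"tx":2.9,"ty":-22,"tz":0,"ax":0,"ay":0,"az":0},{"tx":3.7,"ty":-28,"tz":0,"ax":0,"ay":0,"az":0},{"tx":4.5,"ty":-33,"tz":0,"ax":0,"ay":0,"az":0},{"tx":4.5,"ty":-33.9,"tz":0,"ax":0,"ay":0,"az":0},{"tx":4.5,"ty":-33.9,"tz":0,"ax":0,"ay":0,"az":0}])

```text
time_s: 15.55
tcp_pos: [480.6, 90.6, 113.7]
orientation: [-3.139, 0.003, 0.11]
ft_force: [-1.4, -0.2, -0.3]
finger_gap: 42.6
grip_force: 0.0
```

apply_moves(increments=[{"tx":0,"ty":0,"tz":1,"ax":0,"ay":0,"az":0},{"tx":0,"ty":0,"tz":4,"ax":0,"ay":0,"az":0},{"tx":0,"ty":0,"tz":7,"ax":0,"ay":0,"az":0},{"tx":0,"ty":0,"tz":9,"ax":0,"ay":0,"az":0},{"tx":0,"ty":0,"tz":10,"ax":0,"ay":0,"az":0},{"tx":0,"ty":0,"tz":10,"ax":0,"ay":0,"az":0},{"tx":0,"ty":0,"tz":10,"ax":0,"ay":0,"az":0},{"tx":0,"ty":0,"tz":10,"ax":0,"ay":0,"az":0}])

```text
time_s: 16.55
tcp_pos: [481.3, 90.8, 14.9]
orientation: [-3.139, 0.001, 0.109]
ft_force: [-0.3, -0.3, 0.2]
finger_gap: 42.8
grip_force: 0.0
```

```bash
python3 - <<'E'
from h import *
s=robot.state();print(s["tcp_pos"],s["finger_gap"],s["ft_force"])
im=robot.snapshot("wrist");cv2.imwrite("pics/w5.png",im[150:350,200:450])
E
```

```text
[481.30639546  90.75659518  14.87278449] 42.77800539697181 [-0.34497385 -0.32825107  0.21386939]
```

View pics/w5.png

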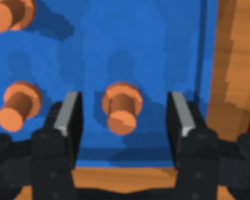

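The stud stands centred between the pads. Lowering 2 mm, closing and lifting.

apply_moves(increments=[{"tx":0.1,"ty":0,"tz":0.2,"ax":0,"ay":0,"az":0},{"tx":0.1,"ty":0,"tz":0.2,"ax":0,"ay":0,"az":0},{"tx":0.1,"ty":0,"tz":0.2,"ax":0,"ay":0,"az":0},{"tx":0.1,"ty":0,"tz":0.2,"ax":0,"ay":0,"az":0},{"tx":0.1,"ty":0,"tz":0.2,"ax":0,"ay":0,"az":0},{"tx":0.1,"ty":0,"tz":-3,"ax":0,"ay":0,"az":0},{"tx":0.1,"ty":0,"tz":-7,"ax":0,"ay":0,"az":0},{"tx":0.1,"ty":0,"tz":-10,"ax":0,"ay":0,"az":0}], grip=0)

```text
time_s: 17.6
tcp_pos: [482.0, 90.6, 115.2]
orientation: [-3.139, 0.002, 0.109]
ft_force: [0.6, -0.5, -0.2]
finger_gap: 11.5
grip_force: 58.5
```

```bash
python3 - <<'E'
from h import *
rows([(slot(-1,-1,115),tool())],(np.array([482.3,91,115.]),tool()))
rows([(slot(-1,1,115),tool())],(np.array([476,145,115.]),tool()))
for i,j in[(-1,-1),(-1,1),(1,1),(1,-1),(-1,0),(1,0)]:print(i,j,slot(i,j,115))
E
```

```text
{'tx': -9.77, 'ty': 39.36, 'tz': 0.0, 'ax': 0.0, 'ay': 0.0, 'az': 0.0} step 406mm 0deg
{'tx': -8.45, 'ty': 32.86, 'tz': 0.0, 'ax': 0.0, 'ay': 0.0, 'az': 0.0} step 339mm 0deg
-1 -1 [ 426.41786048 -310.68845848  115.        ]
-1 1 [ 426.41786048 -190.68845848  115.        ]
1 1 [ 516.41786048 -190.68845848  115.        ]
1 -1 [ 516.41786048 -310.68845848  115.        ]
-1 0 [ 426.41786048 -250.68845848  115.        ]
1 0 [ 516.41786048 -250.68845848  115.        ]
```

apply_moves(increments=[{"tx":-1.2,"ty":5,"tz":0,"ax":0,"ay":0,"az":0},{"tx":-2.7,"ty":11,"tz":0,"ax":0,"ay":0,"az":0},{"tx":-4.2,"ty":17,"tz":0,"ax":0,"ay":0,"az":0},{"tx":-5.7,"ty":23,"tz":0,"ax":0,"ay":0,"az":0},{"tx":-7.2,"ty":29,"tz":0,"ax":0,"ay":0,"az":0},{"tx":-8.7,"ty":35,"tz":0,"ax":0,"ay":0,"az":0},{"tx":-9.8,"ty":39.4,"tz":0,"ax":0,"ay":0,"az":0},{"tx":-9.8,"ty":39.4,"tz":0,"ax":0,"ay":0,"az":0}])

```text
time_s: 18.6
tcp_pos: [426.4, -314.5, 112.7]
orientation: [-3.139, 0.003, 0.104]
ft_force: [-0.1, 1.4, -1.4]
finger_gap: 11.4
grip_force: 58.7
```

apply_moves(increments=[{"tx":0,"ty":0,"tz":2,"ax":0,"ay":0,"az":0},{"tx":0,"ty":0,"tz":4,"ax":0,"ay":0,"az":0},{"tx":0,"ty":0,"tz":5,"ax":0,"ay":0,"az":0},{"tx":0,"ty":0,"tz":5.3,"ax":0,"ay":0,"az":0},{"tx":0,"ty":0,"tz":5.5,"ax":0,"ay":0,"az":0},{"tx":0,"ty":0,"tz":5.5,"ax":0,"ay":0,"az":0},{"tx":0,"ty":0,"tz":5.5,"ax":0,"ay":0,"az":0},{"tx":0,"ty":0,"tz":5.5,"ax":0,"ay":0,"az":0}])

```text
time_s: 19.6
tcp_pos: [427.2, -311.6, 58.7]
orientation: [-3.14, 0.002, 0.109]
ft_force: [0.2, -0.5, -0.4]
finger_gap: 11.3
grip_force: 58.7
```

apply_moves(increments=[{"tx":0,"ty":0,"tz":0,"ax":0,"ay":0,"az":0},{"tx":0,"ty":0,"tz":0,"ax":0,"ay":0,"az":0},{"tx":0,"ty":0,"tz":0,"ax":0,"ay":0,"az":0},{"tx":0,"ty":0,"tz":0,"ax":0,"ay":0,"az":0},{"tx":0,"ty":0,"tz":-2,"ax":0,"ay":0,"az":0},{"tx":0,"ty":0,"tz":-5.5,"ax":0,"ay":0,"az":0},{"tx":0,"ty":0,"tz":-5.5,"ax":0,"ay":0,"az":0},{"tx":0,"ty":0,"tz":-5.5,"ax":0,"ay":0,"az":0}], grip=0.5)

```text
time_s: 20.6
tcp_pos: [427.0, -311.3, 113.0]
orientation: [-3.139, 0.003, 0.109]
ft_force: [0.1, 1.0, -0.7]
finger_gap: 42.4
grip_force: 0.0
```

```bash
cat > st.py <<'E'
from h import *
s=robot.state();p=s["tcp_pos"];print(s["time_s"],np.round(p,1),np.round(s["orientation"],3),round(s["finger_gap"],1))
for o in pieces(robot.snapshot("top")):print(*o,"move",(goto([o[3][0]+5,o[3][1]+1.5,p[2]])[0]))
print(needle("scene"),needle("top"))
E
python3 st.py
```

```text
20.6 [ 427.  -311.3  113. ] [-3.139e+00  3.000e-03  1.090e-01] 42.4
stud 35 [291.9 230.3] [520.9 148. ] 3 -63 move [ 14.84 -44.72   0.08]
stud 31 [271.1 233.6] [513.7 206.1] 2 -5 move [ 14.76 -50.57   0.1 ]
stud 31 [249.7 236.3] [508.  265.3] 3 55 move [ 14.83 -56.52   0.12]
stud 32 [293.8 248.4] [470.6 143.7] -47 -62 move [  9.8  -44.84   0.09]
stud 32 [250.5 255.5] [454.9 262.9] -50 58 move [  9.53 -56.86   0.14]
(19, array([41.5, 33. ]), 0.9) (5, array([7.6, 3.3]), 1.16)
```

apply_moves(increments=[{"tx":1.2,"ty":-5.6,"tz":0,"ax":0,"ay":0,"az":0},{"tx":2.4,"ty":-11.3,"tz":0,"ax":0,"ay":0,"az":0},{"tx":3.7,"ty":-17,"tz":0,"ax":0,"ay":0,"az":0},{"tx":5,"ty":-22.8,"tz":0,"ax":0,"ay":0,"az":0},{"tx":6.3,"ty":-28.6,"tz":0,"ax":0,"ay":0,"az":0},{"tx":7.6,"ty":-34.4,"tz":0,"ax":0,"ay":0,"az":0},{"tx":8.9,"ty":-40,"tz":0,"ax":0,"ay":0,"az":0},{"tx":9.8,"ty":-44.8,"tz":0,"ax":0,"ay":0,"az":0}])

```text
time_s: 21.75
tcp_pos: [475.8, 146.6, 113.7]
orientation: [-3.139, 0.003, 0.109]
ft_force: [0.5, -0.8, -0.5]
finger_gap: 42.7
grip_force: 0.0
```

apply_moves(increments=[{"tx":0,"ty":0,"tz":0,"ax":0,"ay":0,"az":0},{"tx":0,"ty":0,"tz":3,"ax":0,"ay":0,"az":0},{"tx":0,"ty":0,"tz":6,"ax":0,"ay":0,"az":0},{"tx":0,"ty":0,"tz":9,"ax":0,"ay":0,"az":0},{"tx":0,"ty":0,"tz":10,"ax":0,"ay":0,"az":0},{"tx":0,"ty":0,"tz":10,"ax":0,"ay":0,"az":0},{"tx":0,"ty":0,"tz":10,"ax":0,"ay":0,"az":0},{"tx":0,"ty":0,"tz":10,"ax":0,"ay":0,"az":0}])

```text
time_s: 22.75
tcp_pos: [476.5, 144.6, 15.2]
orientation: [-3.139, 0.0, 0.109]
ft_force: [0.1, 0.3, -0.1]
finger_gap: 43.0
grip_force: 0.0
```

```bash
python3 - <<'E'
from h import *
print(goto([476,145,12.8])[0],robot.state()["tcp_pos"])
E
```

```text
[-0.05 -0.04  0.24] [476.5447224  144.62004981  15.21594991]
```

apply_moves(increments=[{"tx":0,"ty":0,"tz":0.25,"ax":0,"ay":0,"az":0},{"tx":0,"ty":0,"tz":0.25,"ax":0,"ay":0,"az":0},{"tx":0,"ty":0,"tz":0.25,"ax":0,"ay":0,"az":0},{"tx":0,"ty":0,"tz":0.25,"ax":0,"ay":0,"az":0},{"tx":0,"ty":0,"tz":0.25,"ax":0,"ay":0,"az":0},{"tx":0,"ty":0,"tz":-3,"ax":0,"ay":0,"az":0},{"tx":0,"ty":0,"tz":-7,"ax":0,"ay":0,"az":0},{"tx":0,"ty":0,"tz":-10,"ax":0,"ay":0,"az":0}], grip=0)

```text
time_s: 23.75
tcp_pos: [476.3, 144.4, 115.5]
orientation: [-3.139, 0.002, 0.109]
ft_force: [0.3, -0.2, -0.8]
finger_gap: 11.6
grip_force: 58.5
```

apply_moves(increments=[{"tx":-1.0,"ty":4,"tz":0,"ax":0,"ay":0,"az":0},{"tx":-2.3,"ty":9,"tz":0,"ax":0,"ay":0,"az":0},{"tx":-3.8,"ty":15,"tz":0,"ax":0,"ay":0,"az":0},{"tx":-5.3,"ty":21,"tz":0,"ax":0,"ay":0,"az":0},{"tx":-6.9,"ty":27,"tz":0,"ax":0,"ay":0,"az":0},{"tx":-8,"ty":31,"tz":0,"ax":0,"ay":0,"az":0},{"tx":-8.5,"ty":32.9,"tz":0,"ax":0,"ay":0,"az":0},{"tx":-8.5,"ty":32.9,"tz":0,"ax":0,"ay":0,"az":0}])

```text
time_s: 24.75
tcp_pos: [427.0, -193.0, 113.3]
orientation: [-3.139, 0.002, 0.106]
ft_force: [0.8, 0.4, -1.3]
finger_gap: 11.8
grip_force: 58.6
```

```bash
python3 - <<'E'
from h import *
s=robot.state();print(s["finger_gap"],s["tcp_pos"],goto(slot(-1,1,58.7))[0])
E
```

```text
11.818314053104809 [ 426.96476    -192.98850588  113.31624446] [-0.02 -0.22  5.46]
```

apply_moves(increments=[{"tx":0,"ty":0,"tz":2,"ax":0,"ay":0,"az":0},{"tx":0,"ty":0,"tz":4,"ax":0,"ay":0,"az":0},{"tx":0,"ty":0,"tz":5,"ax":0,"ay":0,"az":0},{"tx":0,"ty":0,"tz":5.4,"ax":0,"ay":0,"az":0},{"tx":0,"ty":0,"tz":5.6,"ax":0,"ay":0,"az":0},{"tx":0,"ty":0,"tz":5.6,"ax":0,"ay":0,"az":0},{"tx":0,"ty":0,"tz":5.6,"ax":0,"ay":0,"az":0},{"tx":0,"ty":0,"tz":5.6,"ax":0,"ay":0,"az":0}])

```text
time_s: 25.75
tcp_pos: [427.3, -191.9, 57.9]
orientation: [-3.139, 0.002, 0.108]
ft_force: [0.1, -0.0, -0.9]
finger_gap: 11.6
grip_force: 58.6
```

apply_moves(increments=[{"tx":0,"ty":0,"tz":0,"ax":0,"ay":0,"az":0},{"tx":0,"ty":0,"tz":0,"ax":0,"ay":0,"az":0},{"tx":0,"ty":0,"tz":0,"ax":0,"ay":0,"az":0},{"tx":0,"ty":0,"tz":0,"ax":0,"ay":0,"az":0},{"tx":0,"ty":0,"tz":-2,"ax":0,"ay":0,"az":0},{"tx":0,"ty":0,"tz":-5.5,"ax":0,"ay":0,"az":0},{"tx":0,"ty":0,"tz":-5.5,"ax":0,"ay":0,"az":0},{"tx":0,"ty":0,"tz":-5.5,"ax":0,"ay":0,"az":0}], grip=0.5)

```text
time_s: 26.75
tcp_pos: [427.0, -191.7, 112.2]
orientation: [-3.139, 0.003, 0.109]
ft_force: [-0.2, 0.5, -0.3]
finger_gap: 42.8
grip_force: 0.0
```

```bash
python3 st.py
```

```text
26.75 [ 427.  -191.7  112.2] [-3.139e+00  3.000e-03  1.090e-01] 42.8
stud 35 [291.9 230.3] [520.9 148. ] 3 -63 move [ 1.355e+01 -3.283e+01  3.000e-02]
stud 31 [271.1 233.6] [513.7 206.1] 2 -5 move [ 13.46 -38.68   0.05]
stud 31 [249.7 236.3] [508.  265.3] 3 55 move [ 13.54 -44.63   0.07]
stud 32 [250.5 255.5] [454.9 262.9] -50 58 move [  8.23 -44.97   0.09]
(23, array([45.3, 23.5]), 1.09) (11, array([40.5, 20.4]), 1.1)
```

apply_moves(increments=[{"tx":1.6,"ty":-4,"tz":0,"ax":0,"ay":0,"az":0},{"tx":3.8,"ty":-9,"tz":0,"ax":0,"ay":0,"az":0},{"tx":6.1,"ty":-14.5,"tz":0,"ax":0,"ay":0,"az":0},{"tx":8.3,"ty":-20,"tz":0,"ax":0,"ay":0,"az":0},{"tx":10.6,"ty":-25.5,"tz":0,"ax":0,"ay":0,"az":0},{"tx":12.7,"ty":-30.5,"tz":0,"ax":0,"ay":0,"az":0},{"tx":13.5,"ty":-32.8,"tz":0,"ax":0,"ay":0,"az":0},{"tx":13.5,"ty":-32.8,"tz":0,"ax":0,"ay":0,"az":0}])

```text
time_s: 27.9
tcp_pos: [525.5, 150.3, 112.1]
orientation: [-3.139, 0.004, 0.112]
ft_force: [0.2, -0.3, -0.1]
finger_gap: 43.0
grip_force: 0.0
```

apply_moves(increments=[{"tx":0,"ty":0,"tz":0,"ax":0,"ay":0,"az":0},{"tx":0,"ty":0,"tz":3,"ax":0,"ay":0,"az":0},{"tx":0,"ty":0,"tz":6,"ax":0,"ay":0,"az":0},{"tx":0,"ty":0,"tz":9,"ax":0,"ay":0,"az":0},{"tx":0,"ty":0,"tz":10,"ax":0,"ay":0,"az":0},{"tx":0,"ty":0,"tz":10,"ax":0,"ay":0,"az":0},{"tx":0,"ty":0,"tz":10,"ax":0,"ay":0,"az":0},{"tx":0,"ty":0,"tz":10,"ax":0,"ay":0,"az":0}])

```text
time_s: 28.9
tcp_pos: [526.4, 149.1, 14.2]
orientation: [-3.139, 0.0, 0.109]
ft_force: [0.7, 1.1, 0.4]
finger_gap: 42.7
grip_force: 0.0
```

```bash
python3 - <<'E'
from h import *
g=[526,149.5,12.8];print(goto(g)[0],robot.state()["tcp_pos"])
rows([(slot(1,1,115),tool(0,.109))],(np.array([526,149.5,115.]),tool(0,.109)))
E
```

```text
[-0.04 -0.05  0.14] [526.41455605 149.06332624  14.21882025]
{'tx': -4.65, 'ty': 33.71, 'tz': 0.0, 'ax': 0.0, 'ay': 0.0, 'az': 0.0} step 340mm 0deg
```

apply_moves(increments=[{"tx":0,"ty":0,"tz":0.15,"ax":0,"ay":0,"az":0},{"tx":0,"ty":0,"tz":0.15,"ax":0,"ay":0,"az":0},{"tx":0,"ty":0,"tz":0.15,"ax":0,"ay":0,"az":0},{"tx":0,"ty":0,"tz":0.15,"ax":0,"ay":0,"az":0},{"tx":0,"ty":0,"tz":0.15,"ax":0,"ay":0,"az":0},{"tx":0,"ty":0,"tz":-3,"ax":0,"ay":0,"az":0},{"tx":0,"ty":0,"tz":-7,"ax":0,"ay":0,"az":0},{"tx":0,"ty":0,"tz":-10,"ax":0,"ay":0,"az":0}], grip=0)

```text
time_s: 29.9
tcp_pos: [526.1, 148.8, 114.4]
orientation: [-3.139, 0.002, 0.109]
ft_force: [0.3, -0.8, -0.8]
finger_gap: 11.2
grip_force: 58.5
```

apply_moves(increments=[{"tx":-0.6,"ty":4,"tz":0,"ax":0,"ay":0,"az":0},{"tx":-1.3,"ty":9,"tz":0,"ax":0,"ay":0,"az":0},{"tx":-2.1,"ty":15,"tz":0,"ax":0,"ay":0,"az":0},{"tx":-2.9,"ty":21,"tz":0,"ax":0,"ay":0,"az":0},{"tx":-3.7,"ty":27,"tz":0,"ax":0,"ay":0,"az":0},{"tx":-4.4,"ty":32,"tz":0,"ax":0,"ay":0,"az":0},{"tx":-4.7,"ty":33.7,"tz":0,"ax":0,"ay":0,"az":0},{"tx":-4.7,"ty":33.7,"tz":0,"ax":0,"ay":0,"az":0}])

```text
time_s: 30.9
tcp_pos: [515.4, -191.7, 112.0]
orientation: [-3.138, 0.003, 0.107]
ft_force: [-0.1, 1.0, -0.2]
finger_gap: 11.7
grip_force: 58.6
```

apply_moves(increments=[{"tx":0,"ty":0,"tz":2,"ax":0,"ay":0,"az":0},{"tx":0,"ty":0,"tz":4,"ax":0,"ay":0,"az":0},{"tx":0,"ty":0,"tz":5,"ax":0,"ay":0,"az":0},{"tx":0,"ty":0,"tz":5.4,"ax":0,"ay":0,"az":0},{"tx":0,"ty":0,"tz":5.6,"ax":0,"ay":0,"az":0},{"tx":0,"ty":0,"tz":5.6,"ax":0,"ay":0,"az":0},{"tx":0,"ty":0,"tz":5.6,"ax":0,"ay":0,"az":0},{"tx":0,"ty":0,"tz":5.6,"ax":0,"ay":0,"az":0}])

```text
time_s: 31.9
tcp_pos: [515.8, -191.3, 56.7]
orientation: [-3.139, 0.002, 0.108]
ft_force: [1.0, 0.3, -0.5]
finger_gap: 11.4
grip_force: 58.6
```

apply_moves(increments=[{"tx":0,"ty":0,"tz":0,"ax":0,"ay":0,"az":0},{"tx":0,"ty":0,"tz":0,"ax":0,"ay":0,"az":0},{"tx":0,"ty":0,"tz":0,"ax":0,"ay":0,"az":0},{"tx":0,"ty":0,"tz":0,"ax":0,"ay":0,"az":0},{"tx":0,"ty":0,"tz":-2,"ax":0,"ay":0,"az":0},{"tx":0,"ty":0,"tz":-5.5,"ax":0,"ay":0,"az":0},{"tx":0,"ty":0,"tz":-5.5,"ax":0,"ay":0,"az":0},{"tx":0,"ty":0,"tz":-5.5,"ax":0,"ay":0,"az":0}], grip=0.5)

```text
time_s: 32.9
tcp_pos: [515.5, -191.1, 111.0]
orientation: [-3.139, 0.003, 0.109]
ft_force: [0.2, 0.3, -0.1]
finger_gap: 42.3
grip_force: 0.0
```

```bash
python3 st.py
```

```text
32.9 [ 515.5 -191.1  111. ] [-3.139e+00  3.000e-03  1.090e-01] 42.3
stud 29 [271.3 233.6] [513.6 205.5] 2 -5 move [  4.65 -39.53   0.08]
stud 31 [249.7 236.3] [508.  265.3] 3 55 move [  4.74 -45.53   0.1 ]
stud 32 [250.5 255.5] [454.9 262.9] -50 58 move [ -0.56 -45.87   0.12]
(18, array([48.7, 12.1]), 1.33) (6, array([45.3, 11. ]), 1.33)
```

apply_moves(increments=[{"tx":0.6,"ty":-5,"tz":0,"ax":0,"ay":0,"az":0},{"tx":1.3,"ty":-11,"tz":0,"ax":0,"ay":0,"az":0},{"tx":2,"ty":-17,"tz":0,"ax":0,"ay":0,"az":0},{"tx":2.7,"ty":-23,"tz":0,"ax":0,"ay":0,"az":0},{"tx":3.4,"ty":-29,"tz":0,"ax":0,"ay":0,"az":0},{"tx":4.1,"ty":-35,"tz":0,"ax":0,"ay":0,"az":0},{"tx":4.65,"ty":-39.5,"tz":0,"ax":0,"ay":0,"az":0},{"tx":4.65,"ty":-39.5,"tz":0,"ax":0,"ay":0,"az":0}])

```text
time_s: 34.05
tcp_pos: [518.3, 209.3, 111.4]
orientation: [-3.139, 0.003, 0.113]
ft_force: [-0.3, -1.0, -0.4]
finger_gap: 42.4
grip_force: 0.0
```

apply_moves(increments=[{"tx":0,"ty":0,"tz":0,"ax":0,"ay":0,"az":0},{"tx":0,"ty":0,"tz":3,"ax":0,"ay":0,"az":0},{"tx":0,"ty":0,"tz":6,"ax":0,"ay":0,"az":0},{"tx":0,"ty":0,"tz":9,"ax":0,"ay":0,"az":0},{"tx":0,"ty":0,"tz":9.8,"ax":0,"ay":0,"az":0},{"tx":0,"ty":0,"tz":9.8,"ax":0,"ay":0,"az":0},{"tx":0,"ty":0,"tz":9.8,"ax":0,"ay":0,"az":0},{"tx":0,"ty":0,"tz":9.8,"ax":0,"ay":0,"az":0}])

```text
time_s: 35.05
tcp_pos: [519.6, 206.7, 15.4]
orientation: [-3.139, 0.0, 0.109]
ft_force: [0.0, 0.0, 0.0]
finger_gap: 43.0
grip_force: 0.0
```

```bash
python3 - <<'E'
from h import *
g=[518.6,207,12.8];print(goto(g)[0],robot.state()["tcp_pos"])
rows([(slot(1,-1,115),tool(0,.109))],(np.array([518.6,207,115.]),tool(0,.109)))
E
```

```text
[-0.1  -0.04  0.26] [519.59635295 206.70552069  15.39431529]
{'tx': -5.85, 'ty': 51.44, 'tz': 0.0, 'ax': 0.0, 'ay': 0.0, 'az': 0.0} step 518mm 0deg
```

apply_moves(increments=[{"tx":-0.1,"ty":0,"tz":0.25,"ax":0,"ay":0,"az":0},{"tx":-0.1,"ty":0,"tz":0.25,"ax":0,"ay":0,"az":0},{"tx":-0.1,"ty":0,"tz":0.25,"ax":0,"ay":0,"az":0},{"tx":-0.1,"ty":0,"tz":0.25,"ax":0,"ay":0,"az":0},{"tx":-0.1,"ty":0,"tz":0.25,"ax":0,"ay":0,"az":0},{"tx":-0.1,"ty":0,"tz":-3,"ax":0,"ay":0,"az":0},{"tx":-0.1,"ty":0,"tz":-7,"ax":0,"ay":0,"az":0},{"tx":-0.1,"ty":0,"tz":-9.8,"ax":0,"ay":0,"az":0}], grip=0)

```text
time_s: 36.05
tcp_pos: [518.6, 206.3, 113.6]
orientation: [-3.139, 0.001, 0.108]
ft_force: [0.1, 0.8, -1.5]
finger_gap: 11.4
grip_force: 58.5
```

apply_moves(increments=[{"tx":-0.6,"ty":5,"tz":0,"ax":0,"ay":0,"az":0},{"tx":-1.3,"ty":11,"tz":0,"ax":0,"ay":0,"az":0},{"tx":-2,"ty":17,"tz":0,"ax":0,"ay":0,"az":0},{"tx":-2.7,"ty":23,"tz":0,"ax":0,"ay":0,"az":0},{"tx":-3.4,"ty":29,"tz":0,"ax":0,"ay":0,"az":0},{"tx":-4.1,"ty":35,"tz":0,"ax":0,"ay":0,"az":0},{"tx":-4.8,"ty":41,"tz":0,"ax":0,"ay":0,"az":0},{"tx":-5.2,"ty":45.5,"tz":0,"ax":0,"ay":0,"az":0}])

```text
time_s: 37.05
tcp_pos: [515.3, -254.3, 110.9]
orientation: [-3.139, 0.002, 0.107]
ft_force: [1.0, -0.2, -0.2]
finger_gap: 11.5
grip_force: 58.6
```

apply_moves(increments=[{"tx":0,"ty":0,"tz":0,"ax":0,"ay":0,"az":0},{"tx":0,"ty":0,"tz":2,"ax":0,"ay":0,"az":0},{"tx":0,"ty":0,"tz":4.5,"ax":0,"ay":0,"az":0},{"tx":0,"ty":0,"tz":5.4,"ax":0,"ay":0,"az":0},{"tx":0,"ty":0,"tz":5.8,"ax":0,"ay":0,"az":0},{"tx":0,"ty":0,"tz":5.8,"ax":0,"ay":0,"az":0},{"tx":0,"ty":0,"tz":5.8,"ax":0,"ay":0,"az":0},{"tx":0,"ty":0,"tz":5.8,"ax":0,"ay":0,"az":0}])

```text
time_s: 38.05
tcp_pos: [516.0, -251.7, 53.9]
orientation: [-3.14, 0.001, 0.109]
ft_force: [-0.2, -0.4, -0.4]
finger_gap: 11.4
grip_force: 58.7
```

apply_moves(increments=[{"tx":0,"ty":0,"tz":0,"ax":0,"ay":0,"az":0},{"tx":0,"ty":0,"tz":0,"ax":0,"ay":0,"az":0},{"tx":0,"ty":0,"tz":0,"ax":0,"ay":0,"az":0},{"tx":0,"ty":0,"tz":0,"ax":0,"ay":0,"az":0},{"tx":0,"ty":0,"tz":-2,"ax":0,"ay":0,"az":0},{"tx":0,"ty":0,"tz":-5.5,"ax":0,"ay":0,"az":0},{"tx":0,"ty":0,"tz":-5.5,"ax":0,"ay":0,"az":0},{"tx":0,"ty":0,"tz":-5.5,"ax":0,"ay":0,"az":0}], grip=0.5)

```text
time_s: 39.05
tcp_pos: [515.5, -251.4, 107.9]
orientation: [-3.139, 0.003, 0.109]
ft_force: [0.3, 0.7, -0.9]
finger_gap: 42.6
grip_force: 0.0
```

```bash
python3 st.py
```

```text
39.05 [ 515.5 -251.4  107.9] [-3.139e+00  3.000e-03  1.090e-01] 42.6
stud 31 [249.7 236.3] [508.  265.3] 3 55 move [  5.39 -51.53   0.12]
stud 32 [250.5 255.5] [454.9 262.9] -50 58 move [  0.09 -51.86   0.14]
(17, array([53.2,  1.4]), 1.54) (12, array([50. ,  0.1]), 1.57)
```

apply_moves(increments=[{"tx":0,"ty":-6,"tz":0,"ax":0,"ay":0,"az":0},{"tx":0,"ty":-12,"tz":0,"ax":0,"ay":0,"az":0},{"tx":0,"ty":-18,"tz":0,"ax":0,"ay":0,"az":0},{"tx":0,"ty":-24,"tz":0,"ax":0,"ay":0,"az":0},{"tx":0,"ty":-30,"tz":0,"ax":0,"ay":0,"az":0},{"tx":0,"ty":-36,"tz":0,"ax":0,"ay":0,"az":0},{"tx":0,"ty":-42,"tz":0,"ax":0,"ay":0,"az":0},{"tx":0.1,"ty":-48,"tz":0,"ax":0,"ay":0,"az":0}])

```text
time_s: 40.2
tcp_pos: [464.0, 227.4, 108.9]
orientation: [-3.139, 0.003, 0.109]
ft_force: [1.2, 0.2, -0.0]
finger_gap: 42.7
grip_force: 0.0
```

apply_moves(increments=[{"tx":0,"ty":-3.8,"tz":0,"ax":0,"ay":0,"az":0},{"tx":0,"ty":-3.8,"tz":0,"ax":0,"ay":0,"az":0},{"tx":0,"ty":-3.8,"tz":3,"ax":0,"ay":0,"az":0},{"tx":0,"ty":-3.8,"tz":6,"ax":0,"ay":0,"az":0},{"tx":0,"ty":-3.8,"tz":9.3,"ax":0,"ay":0,"az":0},{"tx":0,"ty":-3.8,"tz":9.3,"ax":0,"ay":0,"az":0},{"tx":0,"ty":-3.8,"tz":9.3,"ax":0,"ay":0,"az":0},{"tx":0,"ty":-3.8,"tz":9.3,"ax":0,"ay":0,"az":0}])

```text
time_s: 41.2
tcp_pos: [461.4, 263.7, 17.9]
orientation: [-3.138, -0.0, 0.108]
ft_force: [-0.1, -0.0, -1.0]
finger_gap: 42.8
grip_force: 0.0
```

```bash
python3 - <<'E'
from h import *
g=[459.9,264.4,12.8];print(goto(g)[0],robot.state()["tcp_pos"])
rows([(slot(-1,0,115),tool(0,.109))],(np.array([459.9,264.4,115.]),tool(0,.109)))
E
```

```text
[-0.14 -0.08  0.51] [461.37300995 263.6965273   17.9464167 ]
{'tx': -8.93, 'ty': 50.84, 'tz': 0.0, 'ax': 0.0, 'ay': 0.0, 'az': 0.0} step 516mm 0deg
```

apply_moves(increments=[{"tx":-0.1,"ty":-0.05,"tz":0.5,"ax":0,"ay":0,"az":0},{"tx":-0.1,"ty":-0.05,"tz":0.5,"ax":0,"ay":0,"az":0},{"tx":-0.1,"ty":-0.05,"tz":0.5,"ax":0,"ay":0,"az":0},{"tx":-0.1,"ty":-0.05,"tz":0.5,"ax":0,"ay":0,"az":0},{"tx":-0.1,"ty":-0.05,"tz":0.5,"ax":0,"ay":0,"az":0},{"tx":-0.1,"ty":-0.05,"tz":-3,"ax":0,"ay":0,"az":0},{"tx":-0.1,"ty":-0.05,"tz":-7,"ax":0,"ay":0,"az":0},{"tx":-0.1,"ty":-0.05,"tz":-9.7,"ax":0,"ay":0,"az":0}], grip=0)

```text
time_s: 42.2
tcp_pos: [460.0, 263.9, 115.0]
orientation: [-3.139, 0.001, 0.109]
ft_force: [0.5, 0.5, -0.1]
finger_gap: 11.1
grip_force: 58.5
```

apply_moves(increments=[{"tx":-1,"ty":5.5,"tz":0,"ax":0,"ay":0,"az":0},{"tx":-2,"ty":11.5,"tz":0,"ax":0,"ay":0,"az":0},{"tx":-3,"ty":17.5,"tz":0,"ax":0,"ay":0,"az":0},{"tx":-4.1,"ty":23.5,"tz":0,"ax":0,"ay":0,"az":0},{"tx":-5.2,"ty":29.5,"tz":0,"ax":0,"ay":0,"az":0},{"tx":-6.2,"ty":35.5,"tz":0,"ax":0,"ay":0,"az":0},{"tx":-7.2,"ty":41.5,"tz":0,"ax":0,"ay":0,"az":0},{"tx":-8.2,"ty":46.8,"tz":0,"ax":0,"ay":0,"az":0}])

```text
time_s: 43.2
tcp_pos: [428.4, -212.6, 112.5]
orientation: [-3.139, 0.002, 0.108]
ft_force: [1.0, -0.4, -0.2]
finger_gap: 11.5
grip_force: 58.6
```

apply_moves(increments=[{"tx":-0.7,"ty":4,"tz":0,"ax":0,"ay":0,"az":0},{"tx":-0.7,"ty":4,"tz":0,"ax":0,"ay":0,"az":0},{"tx":-0.7,"ty":4,"tz":1,"ax":0,"ay":0,"az":0},{"tx":-0.7,"ty":4,"tz":3,"ax":0,"ay":0,"az":0},{"tx":-0.7,"ty":4,"tz":4.5,"ax":0,"ay":0,"az":0},{"tx":-0.7,"ty":4,"tz":5,"ax":0,"ay":0,"az":0},{"tx":-0.7,"ty":4,"tz":5,"ax":0,"ay":0,"az":0},{"tx":-0.7,"ty":4,"tz":5,"ax":0,"ay":0,"az":0}])

```text
time_s: 44.2
tcp_pos: [426.4, -250.9, 63.0]
orientation: [-3.14, 0.002, 0.109]
ft_force: [-0.2, 0.2, -0.4]
finger_gap: 11.5
grip_force: 58.7
```

```bash
python3 - <<'E'
from h import *
s=robot.state();print(s["finger_gap"],s["tcp_pos"],goto(slot(-1,0,54.5))[0])
E
```

```text
11.50314904484963 [ 426.42958005 -250.86946246   62.99259206] [ 0.   -0.02  0.85]
```

apply_moves(increments=[{"tx":0,"ty":0,"tz":0.4,"ax":0,"ay":0,"az":0},{"tx":0,"ty":0,"tz":0.7,"ax":0,"ay":0,"az":0},{"tx":0,"ty":0,"tz":0.85,"ax":0,"ay":0,"az":0},{"tx":0,"ty":0,"tz":0.85,"ax":0,"ay":0,"az":0},{"tx":0,"ty":0,"tz":0.85,"ax":0,"ay":0,"az":0},{"tx":0,"ty":0,"tz":0.85,"ax":0,"ay":0,"az":0},{"tx":0,"ty":0,"tz":0.85,"ax":0,"ay":0,"az":0},{"tx":0,"ty":0,"tz":0.85,"ax":0,"ay":0,"az":0}])

```text
time_s: 45.2
tcp_pos: [426.1, -250.7, 54.0]
orientation: [-3.139, 0.002, 0.109]
ft_force: [-0.5, -0.0, -0.6]
finger_gap: 11.7
grip_force: 58.7
```

apply_moves(increments=[{"tx":0,"ty":0,"tz":0,"ax":0,"ay":0,"az":0},{"tx":0,"ty":0,"tz":0,"ax":0,"ay":0,"az":0},{"tx":0,"ty":0,"tz":0,"ax":0,"ay":0,"az":0},{"tx":0,"ty":0,"tz":0,"ax":0,"ay":0,"az":0},{"tx":0,"ty":0,"tz":-3,"ax":0,"ay":0,"az":0},{"tx":0,"ty":0,"tz":-9,"ax":0,"ay":0,"az":0},{"tx":0,"ty":0,"tz":-14,"ax":0,"ay":0,"az":0},{"tx":0,"ty":0,"tz":-18,"ax":0,"ay":0,"az":0}], grip=0.5)

```text
time_s: 46.2
tcp_pos: [426.6, -251.2, 236.3]
orientation: [-3.141, 0.001, 0.109]
ft_force: [0.8, 0.1, -0.6]
finger_gap: 42.7
grip_force: 0.0
```

apply_moves(increments=[{"tx":0,"ty":-4,"tz":0,"ax":0,"ay":0,"az":0},{"tx":0,"ty":-10,"tz":0,"ax":0,"ay":0,"az":0},{"tx":0,"ty":-16,"tz":0,"ax":0,"ay":0,"az":0},{"tx":0,"ty":-22,"tz":0,"ax":0,"ay":0,"az":0},{"tx":0,"ty":-28,"tz":0,"ax":0,"ay":0,"az":0},{"tx":0,"ty":-33,"tz":0,"ax":0,"ay":0,"az":0},{"tx":0,"ty":-36,"tz":0,"ax":0,"ay":0,"az":0},{"tx":0,"ty":-36,"tz":0,"ax":0,"ay":0,"az":0}], grip=1)

```text
time_s: 47.2
tcp_pos: [387.0, 108.3, 235.0]
orientation: [-3.139, 0.002, 0.112]
ft_force: [-0.2, -0.2, -0.5]
finger_gap: 85.1
grip_force: 0.0
```

```bash
python3 st.py; python3 - <<'E'
from h import *
im=robot.snapshot("top");cv2.imwrite("pics/top3.png",cv2.resize(im[140:290,380:500],None,fx=4,fy=4,interpolation=2))
E
```

```text
47.2 [387.  108.3 235. ] [-3.139e+00  2.000e-03  1.120e-01] 85.1
stud 31 [249.7 236.3] [508.  265.3] 3 55 move [ 14.26 -14.47  -0.  ]
(18, array([ 53.2, -10.7]), 1.77) (8, array([27.4, -5.5]), 1.77)
```

View pics/top3.png

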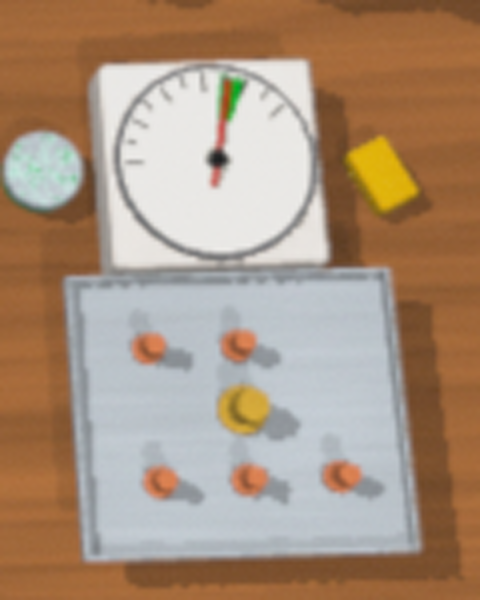

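The needle lies inside the green sector at about 1.8 rad, with all six pieces upright on the pan. One stud remains in the case. Next I'll close the lid, locating the tab in its open position first.

```bash
python3 - <<'E'
from h import *
im=cv2.imread("pics/top2.png");sc=robot.snapshot("scene")
for n,I in(("top",im),("scene",sc)):
    c=cam(n);C=lambda e:w2px(n,lidwp(1.9,0,e)[0]+[0,0,19],c)
    u,v=map(int,C(0));print(n,"pred base/mid/tip",np.round([C(-20),C(0),C(20)],1).tolist())
    b=I[v-22:v+22,u-22:u+22].max(2)<55
    k,_,st,ce=cv2.connectedComponentsWithStats(b.astype(np.uint8))
    for i in range(1,k):
        if st[i,4]>8:print(ce[i].round(1)+[u-22,v-22],st[i])
w=[lidwp(1.9,0,8)]
rows([(w[0][0]+[0,0,80],tool()),w[0]]);print(w[0][0])
E
```

```text
top pred base/mid/tip [[255.7, 168.0], [254.2, 163.2], [252.6, 158.2]]
[253.9 163.9] [18 18  9 11 74]
scene pred base/mid/tip [[369.3, 150.2], [371.8, 146.0], [374.3, 141.7]]
[371.6 145.6] [19 17  8 12 28]
{'tx': 29.16, 'ty': -9.06, 'tz': -1.67, 'ax': -0.002, 'ay': 0.002, 'az': 0.002} step 306mm 0deg
{'tx': 29.18, 'ty': -9.04, 'tz': 6.33, 'ax': -0.002, 'ay': 0.002, 'az': 0.002} step 80mm 0deg
[667.94270134 227.03981217 171.08520428]
```

apply_moves(increments=[{"tx":4,"ty":-1.2,"tz":-1.7,"ax":0,"ay":0,"az":0},{"tx":9,"ty":-2.8,"tz":-1.7,"ax":0,"ay":0,"az":0},{"tx":14,"ty":-4.4,"tz":-1.7,"ax":0,"ay":0,"az":0},{"tx":19,"ty":-6,"tz":-1.7,"ax":0,"ay":0,"az":0},{"tx":24,"ty":-7.6,"tz":-1.7,"ax":0,"ay":0,"az":0},{"tx":29.2,"ty":-9.1,"tz":-1.7,"ax":0,"ay":0,"az":0},{"tx":29.2,"ty":-9.1,"tz":-1.7,"ax":0,"ay":0,"az":0},{"tx":29.2,"ty":-9.1,"tz":-1.7,"ax":0,"ay":0,"az":0}])

```text
time_s: 48.45
tcp_pos: [667.8, 227.7, 250.6]
orientation: [-3.139, 0.004, 0.107]
ft_force: [-0.3, -0.4, 0.2]
finger_gap: 85.6
grip_force: 0.0
```

```bash
python3 - <<'E'
from h import *
s=robot.state();print(s["tcp_pos"],s["orientation"],np.round(s["qpos"],2))
rows([lidwp(1.9,0,8)])
E
```

```text
[667.81398965 227.65072911 250.56550098] [-3.13949791  0.00415887  0.10741003] [0.22 0.69 0.88 0.   1.57 1.68]
{'tx': 0.04, 'ty': 0.08, 'tz': 7.95, 'ax': -0.002, 'ay': 0.004, 'az': 0.002} step 79mm 0deg
```

apply_moves(increments=[{"tx":0,"ty":0,"tz":2,"ax":0,"ay":0,"az":0},{"tx":0,"ty":0,"tz":4,"ax":0,"ay":0,"az":0},{"tx":0,"ty":0,"tz":6,"ax":0,"ay":0,"az":0},{"tx":0,"ty":0,"tz":7.8,"ax":0,"ay":0,"az":0},{"tx":0,"ty":0,"tz":7.8,"ax":0,"ay":0,"az":0},{"tx":0,"ty":0,"tz":7.8,"ax":0,"ay":0,"az":0},{"tx":0,"ty":0,"tz":7.8,"ax":0,"ay":0,"az":0},{"tx":0,"ty":0,"tz":7.8,"ax":0,"ay":0,"az":0}])

```text
time_s: 49.45
tcp_pos: [667.9, 229.0, 174.4]
orientation: [-3.139, 0.001, 0.109]
ft_force: [0.5, -0.7, -0.1]
finger_gap: 85.4
grip_force: 0.0
```

apply_moves(increments=[{"tx":0,"ty":0,"tz":0,"ax":0,"ay":0,"az":0},{"tx":0,"ty":0,"tz":0,"ax":0,"ay":0,"az":0},{"tx":0,"ty":0,"tz":0,"ax":0,"ay":0,"az":0},{"tx":0,"ty":0,"tz":0,"ax":0,"ay":0,"az":0},{"tx":0,"ty":0,"tz":0,"ax":0,"ay":0,"az":0},{"tx":0,"ty":0,"tz":0,"ax":0,"ay":0,"az":0},{"tx":0,"ty":0,"tz":0,"ax":0,"ay":0,"az":0},{"tx":0,"ty":0,"tz":0,"ax":0,"ay":0,"az":0}], grip=0, squeeze=40)

```text
time_s: 50.45
tcp_pos: [667.9, 228.3, 173.6]
orientation: [-3.14, 0.002, 0.108]
ft_force: [-0.4, -6.0, 1.7]
finger_gap: 19.2
grip_force: 40.5
```

```bash
python3 - <<'E'
from h import *
s=robot.state();print(s["tcp_pos"],lidwp(1.9,0,8)[0])
th=1.9*(1-np.arange(1,25)/24)
W=[lidwp(t,0,8) for t in th];T=tool()
for k in range(3):
    print("call",k); rows(W[8*k:8*k+8],(lidwp(1.9,0,8) if k==0 else W[8*k-1]))
E
```

```text
[667.85201217 228.3489878  173.60259581] [667.94270134 227.03981217 171.08520428]
call 0
{'tx': -1.39, 'ty': -0.0, 'tz': -0.56, 'ax': 0.0, 'ay': 0.0, 'az': 0.0} step 15mm 0deg
{'tx': -2.81, 'ty': -0.0, 'tz': -1.01, 'ax': 0.0, 'ay': 0.0, 'az': 0.0} step 15mm 0deg
{'tx': -4.27, 'ty': -0.0, 'tz': -1.35, 'ax': 0.0, 'ay': 0.0, 'az': 0.0} step 15mm 0deg
{'tx': -5.75, 'ty': -0.0, 'tz': -1.57, 'ax': 0.0, 'ay': 0.0, 'az': 0.0} step 15mm 0deg
{'tx': -7.24, 'ty': -0.0, 'tz': -1.67, 'ax': 0.0, 'ay': 0.0, 'az': 0.0} step 15mm 0deg
{'tx': -8.73, 'ty': -0.0, 'tz': -1.65, 'ax': 0.0, 'ay': 0.0, 'az': 0.0} step 15mm 0deg
{'tx': -10.22, 'ty': -0.0, 'tz': -1.52, 'ax': 0.0, 'ay': 0.0, 'az': 0.0} step 15mm 0deg
{'tx': -11.69, 'ty': -0.0, 'tz': -1.27, 'ax': 0.0, 'ay': 0.0, 'az': 0.0} step 15mm 0deg
call 1
{'tx': -1.45, 'ty': 0.0, 'tz': 0.37, 'ax': 0.0, 'ay': 0.0, 'az': 0.0} step 15mm 0deg
{'tx': -2.86, 'ty': 0.0, 'tz': 0.85, 'ax': 0.0, 'ay': 0.0, 'az': 0.0} step 15mm 0deg
{'tx': -4.24, 'ty': 0.0, 'tz': 1.44, 'ax': 0.0, 'ay': 0.0, 'az': 0.0} step 15mm 0deg
{'tx': -5.56, 'ty': 0.0, 'tz': 2.14, 'ax': 0.0, 'ay
[... 367 characters left out ...]
m 0deg
call 2
{'tx': -0.95, 'ty': -0.0, 'tz': 1.15, 'ax': 0.0, 'ay': 0.0, 'az': 0.0} step 15mm 0deg
{'tx': -1.81, 'ty': -0.0, 'tz': 2.38, 'ax': 0.0, 'ay': 0.0, 'az': 0.0} step 15mm 0deg
{'tx': -2.56, 'ty': -0.0, 'tz': 3.67, 'ax': 0.0, 'ay': 0.0, 'az': 0.0} step 15mm 0deg
{'tx': -3.22, 'ty': -0.0, 'tz': 5.01, 'ax': 0.0, 'ay': 0.0, 'az': 0.0} step 15mm 0deg
{'tx': -3.76, 'ty': -0.0, 'tz': 6.4, 'ax': 0.0, 'ay': 0.0, 'az': 0.0} step 15mm 0deg
{'tx': -4.19, 'ty': -0.0, 'tz': 7.84, 'ax': 0.0, 'ay': 0.0, 'az': 0.0} step 15mm 0deg
{'tx': -4.51, 'ty': -0.0, 'tz': 9.3, 'ax': 0.0, 'ay': 0.0, 'az': 0.0} step 15mm 0deg
{'tx': -4.71, 'ty': -0.0, 'tz': 10.78, 'ax': 0.0, 'ay': 0.0, 'az': 0.0} step 15mm 0deg
```

apply_moves(increments=[{"tx":-1.4,"ty":0,"tz":-0.55,"ax":0,"ay":0,"az":0},{"tx":-2.8,"ty":0,"tz":-1.0,"ax":0,"ay":0,"az":0},{"tx":-4.25,"ty":0,"tz":-1.35,"ax":0,"ay":0,"az":0},{"tx":-5.75,"ty":0,"tz":-1.55,"ax":0,"ay":0,"az":0},{"tx":-7.25,"ty":0,"tz":-1.65,"ax":0,"ay":0,"az":0},{"tx":-8.75,"ty":0,"tz":-1.65,"ax":0,"ay":0,"az":0},{"tx":-10.2,"ty":0,"tz":-1.5,"ax":0,"ay":0,"az":0},{"tx":-11.7,"ty":0,"tz":-1.25,"ax":0,"ay":0,"az":0}])

```text
time_s: 51.45
tcp_pos: [552.5, 215.9, 187.1]
orientation: [-3.14, -0.002, 0.108]
ft_force: [2.9, -5.0, 0.9]
finger_gap: 19.6
grip_force: 40.7
```

apply_moves(increments=[{"tx":-1.45,"ty":0,"tz":0.35,"ax":0,"ay":0,"az":0},{"tx":-2.85,"ty":0,"tz":0.85,"ax":0,"ay":0,"az":0},{"tx":-4.25,"ty":0,"tz":1.45,"ax":0,"ay":0,"az":0},{"tx":-5.55,"ty":0,"tz":2.15,"ax":0,"ay":0,"az":0},{"tx":-6.8,"ty":0,"tz":2.95,"ax":0,"ay":0,"az":0},{"tx":-8,"ty":0,"tz":3.85,"ax":0,"ay":0,"az":0},{"tx":-9.15,"ty":0,"tz":4.8,"ax":0,"ay":0,"az":0},{"tx":-10.2,"ty":0,"tz":5.9,"ax":0,"ay":0,"az":0}])

```text
time_s: 52.45
tcp_pos: [449.5, 204.8, 127.8]
orientation: [-3.14, 0.002, 0.109]
ft_force: [-0.5, -6.6, 3.0]
finger_gap: 19.3
grip_force: 43.2
```

```bash
python3 - <<'E'
from h import *
s=robot.state();print(s["tcp_pos"],s["ft_force"],lidwp(1.9/3,0,8)[0])
th=1.9/3*(1-np.arange(1,9)/8)
rows([lidwp(t,0,8) for t in th])
E
```

```text
[449.50788561 204.75883574 127.82238875] [-0.49314452 -6.62531742  3.01374283] [450.44922375 204.11869996 124.77402786]
{'tx': -0.86, 'ty': 0.07, 'tz': 1.46, 'ax': -0.002, 'ay': 0.002, 'az': 0.004} step 17mm 0deg
{'tx': -1.72, 'ty': 0.07, 'tz': 2.69, 'ax': -0.002, 'ay': 0.002, 'az': 0.004} step 15mm 0deg
{'tx': -2.47, 'ty': 0.07, 'tz': 3.98, 'ax': -0.002, 'ay': 0.002, 'az': 0.004} step 15mm 0deg
{'tx': -3.12, 'ty': 0.07, 'tz': 5.32, 'ax': -0.002, 'ay': 0.002, 'az': 0.004} step 15mm 0deg
{'tx': -3.66, 'ty': 0.07, 'tz': 6.72, 'ax': -0.002, 'ay': 0.002, 'az': 0.004} step 15mm 0deg
{'tx': -4.09, 'ty': 0.07, 'tz': 8.15, 'ax': -0.002, 'ay': 0.002, 'az': 0.004} step 15mm 0deg
{'tx': -4.41, 'ty': 0.07, 'tz': 9.61, 'ax': -0.002, 'ay': 0.002, 'az': 0.004} step 15mm 0deg
{'tx': -4.61, 'ty': 0.07, 'tz': 11.09, 'ax': -0.002, 'ay': 0.002, 'az': 0.004} step 15mm 0deg
```

apply_moves(increments=[{"tx":-0.9,"ty":0,"tz":1.3,"ax":0,"ay":0,"az":0},{"tx":-1.75,"ty":0,"tz":2.5,"ax":0,"ay":0,"az":0},{"tx":-2.5,"ty":0,"tz":3.8,"ax":0,"ay":0,"az":0},{"tx":-3.15,"ty":0,"tz":5.1,"ax":0,"ay":0,"az":0},{"tx":-3.7,"ty":0,"tz":6.5,"ax":0,"ay":0,"az":0},{"tx":-4.1,"ty":0,"tz":7.9,"ax":0,"ay":0,"az":0},{"tx":-4.45,"ty":0,"tz":9.3,"ax":0,"ay":0,"az":0},{"tx":-4.65,"ty":0,"tz":10.6,"ax":0,"ay":0,"az":0}])

```text
time_s: 53.45
tcp_pos: [402.2, 199.7, 20.9]
orientation: [-3.14, 0.005, 0.109]
ft_force: [-0.8, -10.2, 0.8]
finger_gap: 19.7
grip_force: 45.4
```

```bash
python3 - <<'E'
from h import *
s=robot.state();print(s["tcp_pos"],s["ft_force"],s["finger_gap"])
E
```

```text
[402.22586394 199.71038554  20.91022604] [ -0.75767149 -10.20497859   0.84979446] 19.723667904313285
```

apply_moves(increments=[{"tx":0,"ty":0,"tz":0.1,"ax":0,"ay":0,"az":0},{"tx":0,"ty":0,"tz":0.2,"ax":0,"ay":0,"az":0},{"tx":0,"ty":0,"tz":0.3,"ax":0,"ay":0,"az":0},{"tx":0,"ty":0,"tz":0.3,"ax":0,"ay":0,"az":0},{"tx":0,"ty":0,"tz":0.3,"ax":0,"ay":0,"az":0},{"tx":0,"ty":0,"tz":0.3,"ax":0,"ay":0,"az":0},{"tx":0,"ty":0,"tz":0.3,"ax":0,"ay":0,"az":0},{"tx":0,"ty":0,"tz":0.3,"ax":0,"ay":0,"az":0}])

```text
time_s: 54.45
tcp_pos: [401.9, 199.7, 18.2]
orientation: [-3.14, 0.006, 0.109]
ft_force: [-2.8, -10.1, 1.0]
finger_gap: 19.1
grip_force: 45.4
```

apply_moves(increments=[{"tx":0,"ty":0,"tz":0,"ax":0,"ay":0,"az":0},{"tx":0,"ty":0,"tz":0,"ax":0,"ay":0,"az":0},{"tx":0,"ty":0,"tz":0,"ax":0,"ay":0,"az":0},{"tx":0,"ty":0,"tz":0,"ax":0,"ay":0,"az":0},{"tx":0,"ty":0,"tz":0,"ax":0,"ay":0,"az":0},{"tx":0,"ty":0,"tz":0,"ax":0,"ay":0,"az":0},{"tx":0,"ty":0,"tz":-3,"ax":0,"ay":0,"az":0},{"tx":0,"ty":0,"tz":-8,"ax":0,"ay":0,"az":0}], grip=1)

```text
time_s: 55.45
tcp_pos: [402.5, 200.0, 98.3]
orientation: [-3.14, 0.006, 0.108]
ft_force: [0.7, -0.3, -0.3]
finger_gap: 85.2
grip_force: 0.0
```

apply_moves(increments=[{"tx":0,"ty":1,"tz":-5,"ax":0,"ay":0,"az":0},{"tx":0,"ty":5,"tz":-10,"ax":0,"ay":0,"az":0},{"tx":0,"ty":10,"tz":-12,"ax":0,"ay":0,"az":0},{"tx":0,"ty":15,"tz":-12,"ax":0,"ay":0,"az":0},{"tx":0,"ty":20,"tz":-12,"ax":0,"ay":0,"az":0},{"tx":0,"ty":20,"tz":-12,"ax":0,"ay":0,"az":0},{"tx":0,"ty":20,"tz":-12,"ax":0,"ay":0,"az":0},{"tx":0,"ty":20,"tz":-12,"ax":0,"ay":0,"az":0}])

```text
time_s: 56.45
tcp_pos: [425.4, 2.4, 218.0]
orientation: [-3.139, 0.002, 0.11]
ft_force: [-0.6, -0.1, 0.0]
finger_gap: 85.5
grip_force: 0.0
```

```bash
python3 - <<'E'
from h import *
s=robot.state();print(s["time_s"],s["tcp_pos"],s["ft_force"])
print(needle())
im=robot.snapshot("top");cv2.imwrite("pics/top4.png",im)
E
```

```text
56.45 [425.40164636   2.35124961 218.02602476] [-0.64073216 -0.05262479  0.0199236 ]
(17, array([ 51.1, -10.9]), 1.78)
```

View pics/top4.png

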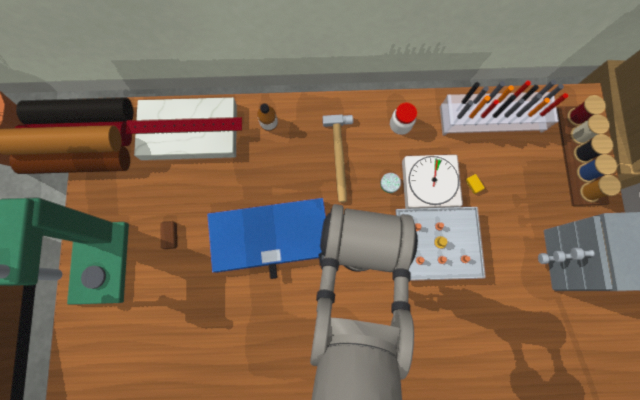

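The lid is shut, with the blue face and tab back at (273,270). The needle is in the green at (437,163), all six pieces are on the pan, and the arm is clear of everything.

```bash
python3 -c "
from plant import robot
print(robot.job_done())"
```

```text
the job is handed in; nothing more can be done
None
```

I opened the lid, moved the foot and five studs to the pan, and shut the lid with the last stud inside. The needle rests in the green at about 1.8 rad, and the job is handed in.

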